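# Shut the bar cart's tilt-out bin and secure it with its R-clip

### The arm

A 6-joint arm with a two-finger parallel gripper is mounted at the origin on the work surface. World frame = base frame: x ahead of the robot, y to its left, z up, the work surface at z = 0. Lengths are in m, angles in rad, forces in N, time in s.
With the tool pointing down it reaches from about 0.4 to 0.825 m from the base axis. Payload 7 kg.
Tool frame: the origin (TCP) lies midway between the tips of the shut fingers; the grasp point (between the pads) lies 19 mm behind it; y points along the fingers, z is the direction in which the jaws open and shut, and the axes are right-handed (so a half turn about y gives the same grasp; the last joint's range is limited). The gripper opens to 88 mm and grips with 3 to 60 N. Pads are 19 mm wide; open, the fingers measure 130 mm over their backs; the gripper's body (78 mm by 193 mm) begins 47 mm behind the grasp point.
Start: joints at [1.402, 0.359, 0.012, 0, -1.224, -0.288], TCP at [0.298, 0.606, 0.227] pointing down, gripper open.
Joint ranges: [-3.07, 3.07], [-1.43, 2.12], [-1.02, 1.25], [-3.03, 1.67], [-3.05, -0], [-3.03, 3.03]. Speed limits (rad/s): [2.39, 2.39, 3.01, 3.14, 3.14, 3.14].

### API

Orientations are given as [roll, pitch, yaw] about the fixed x, y, z axes, in that order (R = Rz(yaw) Ry(pitch) Rx(roll)).
In Python, from station import arm gives the robot as it stands.
- The arm moves only by the tool move_arm, never from a script. Its argument "deltas" is a list of rows, each an object with "dp": the shift along the tool's x, y, z in mm, a list of three; "rotation": the turn, a rotation vector about the tool's x, y, z in degrees, a list of three. A call has 1 to 5 rows; each row shifts and turns the pose as measured when the row begins, along the tool's axes as they then stand; what a row does not reach is not made up. A row lasts 1/12 s, in which the tool goes at most 41.7 mm and 7.16 degrees, less where a joint would pass 70% of its speed; a pose out of reach is approached as far as the arm can. A call is refused whole if a number of a shift passes 41.7 or a number of a turn 7.16, either way. A call with a gripper value outside its range is refused whole. "jaw" is the closure in counts, from 0 (fully open) to 255 (shut), set as the call begins (left out, the last holds). The fingers move at their own pace and stop on an object; "squeeze" is the grip in N (left out, the last holds). Time passes only in rows, so rows that do not move let the fingers close. It gives the time, the measured TCP pose, the force and the opening at its end, in the units of the state.
- arm.get_state(): the state, without advancing time (a new reading comes with each control period).
- arm.grab_frame(name): name is "side" or "top"; returns a dict with "pixels" (400x640x3 uint8, red, green, blue), "z_map" (400x640 float32, m along the optical axis (not along the pixel's ray), 0 where there is no reading), "fx", "fy", "cx", "cy" (pixels), "k1" (the pictures are not rectified: a ray, as slopes to the right and down, at radius r is drawn at 1 + k1 r^2 times it, then the intrinsics apply), "cam_to_world" (4x4, takes a point from camera to world coordinates). Camera axes: x right, y down, z forward; pixel columns grow to the right and rows downward; lengths in m; the calibration is good to about 2 mm. A picture is of the moment at which its call begins.
- arm.job_done(): hands the job in, once; it reports no verdict.
The state is a dict: "t": time; "q": joint angles; "qd": joint speeds; "joint_efforts": joint torques, N m; "eef_pos": TCP position; "ee_rot": TCP orientation; "force": force on the tool from outside, world axes, zero at the start; "moment": the same for the moment, N m; "width": finger opening in m.
Only numpy, scipy, OpenCV 4.12 (cv2) and the standard library are available. Lean on these libraries where they do the work, as an engineer would, in place of code of your own. Each camera call takes 0.05 s, during which the arm holds its last target.

### The job

The tilt-out bin on the near side of the bar cart is hanging open: push it fully shut, so that the cross-drilled stud on the cart comes out through the window in its face. Then take the R-clip that stands in the canister's cork and press its straight leg down through the cross hole of the stud, feeling for the hole and using light pressure only (well under 25 N), until the bow springs back in under the stud and the pull loop sits down on it, and let go. Leave the carafe, jigger and wine key where they stand.

Things in the scene. Friction and masses are not known exactly. Their poses are not given: they have to be found in the camera images.
- cart: Brass bar cart just beyond the robot's console, with a smoked acrylic top 440 mm deep, 800 mm wide. Origin: middle of the top's near edge, on the upper face. x points away from the robot into the cart, y left along the near edge, z up. A brass bracket 28 mm wide, 42 mm high, stands just behind the origin and carries the stud, a level steel pin that sticks out towards the robot (-x).
- stud_point (a point): Where the stud's cross hole would be with the stud screwed fully in; fixed to the cart, axes as the cart's. In fact it is screwed out by an unknown amount: the true hole lies 5 to 17 mm from here along -x, towards the robot (y, z true), and stays there. Stud: 18 mm thick along x, axis 30 mm above the cart's top, end 18.5 mm beyond the hole. Hole: vertical, 7 mm square, right through.
- bin (a joint): Angle of the tilt-out bin about the level hinge along its foot: 0 fully shut (a firm stop), grows as its top tips towards the robot; starts at 0.25 to 0.38 rad. It stays where it is left (friction; about 2 N at the top moves it).
- bin_top (a point): Middle of the upper edge of the bin's outer face, moving with the bin. The face: a wooden panel 240 mm wide, 246 mm high, hinged along its foot. A window 28 mm wide, 8 to 42 mm below this edge, lets the stud through. Shut, the face is upright, 15 mm in front of the cart's origin (14 mm behind stud_point), its edge 56 mm above the cart's top. Push it near the edge, 60 to 100 mm off the middle.
- canister: White ceramic canister 86 mm across with a cork top, fixed on the cart's top to the left or right of the stud. Origin: centre of its underside. The cork is 62 mm high; a slotted cork ridge (16 mm by 18 mm) on it rises to 70 mm, and the clip's leg and bow stand in the slot.
- clip_grip (a point): Centre of the R-clip's pull loop (flat steel, 24 mm wide in the clip's y, 10 mm thick in x, 30 mm high in z); clip upright in the cork at first, z up. Grasp it across the 24 mm, fingers at most 4 mm below the loop, as the bow hangs under it. Home, the loop's underside rests on the stud, this point 24 mm above its axis, clip's x along the cart's x (either way round). 70 g.
- clip_tip (a point): Lower end of the clip's straight leg, 55.5 mm below the loop's centre along the clip's -z. The leg is 5 mm thick with a round tip and lies on the loop's centre line. Axes as the clip's.
- bow (a joint): Spread of the clip's spring bow in rad, 0 at rest. The bent wire hangs on the clip's +y side, in its y-z plane, to 45 mm below the loop's centre. Its inward kink, 35 mm below that centre and 5.5 mm off the leg's axis, must spread to 9 mm (about 0.18 rad) to pass the stud's side, taking 5 to 15 N of downward push; it goes back to 0 once sprung in under the stud.
- carafe_mid (a point): Bystander: short glass carafe, 80 mm across, 120 mm high; this point is at its middle, 60 mm up.
- jigger_mid (a point): Bystander: steel hourglass jigger, 42 mm across, 72 mm high, on the other side of the stud from the canister; this point is 36 mm up.
- wine_key_mid (a point): Bystander: folded steel wine key, 112 mm long (its x), 12 mm high, lying behind the stud bracket; this point is at its middle.

How it is judged:
On the way, in this order (a step that is already met when the one before it is completed fails the run):
1. the bin is fully shut, the clip not yet on the stud (value of joint bin below 0.04 rad and distance between clip_grip and stud_point above 0.06 m), for 0.2 s.
2. the clip's leg is through the stud's hole and its bow is sprung in under the stud, with the bin shut (x of clip_grip in the frame of stud_point between -0.021 and -0.001 m and y of clip_grip in the frame of stud_point between -0.004 and 0.004 m and z of clip_grip in the frame of stud_point between 0.02 and 0.0275 m and angle between clip_grip's own z axis and vertical below 0.15 rad and angle between the x axis of clip_grip and the x axis of stud_point, either way round below 0.3 rad and value of joint bow below 0.07 rad and value of joint bin below 0.04 rad), for 0.2 s.
At the end, for the whole second after the job is handed in: Bin shut (below 0.04 rad). Clip home on the stud, let go, at rest: loop centre 20 to 27.5 mm above the stud's axis, within 4 mm of it sideways and at -21 to -1 mm from stud_point in x, upright within 0.15 rad, square across within 0.3 rad, bow sprung back (below 0.07 rad) (all of step 2 and linear speed of clip below 0.02 m/s); the robot touches nothing.
It fails at once if the clip is forced: more than 25 N between clip and stud (contact force between clip and stud above 25 N).
It fails at once if the carafe is knocked or shifted by more than 30 mm (distance of carafe_mid from where it was at the start of the episode above 0.03 m).
It fails at once if the jigger is knocked or shifted by more than 30 mm (distance of jigger_mid from where it was at the start of the episode above 0.03 m).
It fails at once if the wine key is knocked or shifted by more than 30 mm (distance of wine_key_mid from where it was at the start of the episode above 0.03 m).
It also fails if it takes over 70 s, if anything falls off the work surface, if the arm or the gripper's body presses on something with over 40 N, if the wrist force passes 120 N, or if a joint passes its speed limit or range.

## Working session

There is one attempt and no reset: what is moved stays moved. The work goes in short steps, Python scripts to look and compute and a tool call to move; the robot and the scene stay as the last step left them, time stands still between calls to the robot, and variables do not carry over. Pictures are saved under pics/ and viewed, and the job is handed in when it is done.

Besides the shell and the picture viewer there is one more tool, called after "Call:" as a command line: name --argument value ..., lists and objects as JSON in quotes. move_arm: Moves the arm, as the interface text tells. Its arguments: {"type":"object","properties":{"deltas":{"type":"array","items":{"type":"object","properties":{"dp":{"type":"array","items":{"type":"number"}},"rotation":{"type":"array","items":{"type":"number"}}}}},"jaw":{"type":"number"},"squeeze":{"type":"number"}},"required":["deltas"]}

```bash
ls; mkdir -p pics; cat > h.py <<'E'
from station import arm
import numpy as np, cv2
def grab(n,tag):
    f=arm.grab_frame(n); np.savez('f_%s_%s.npz'%(n,tag),**f); cv2.imwrite('pics/%s_%s.png'%(n,tag),f['pixels'][:,:,::-1]); return f
def load(n,tag): return np.load('f_%s_%s.npz'%(n,tag))
def K(f):
    return np.array([[f['fx'],0,f['cx']],[0,f['fy'],f['cy']],[0,0,1]],float), np.array([f['k1'],0,0,0],float)
def ray(f,uv):
    k,d=K(f); uv=np.asarray(uv,float).reshape(-1,1,2)
    s=cv2.undistortPoints(uv,k,d).reshape(-1,2)
    T=f['cam_to_world']; D=np.c_[s,np.ones(len(s))]@T[:3,:3].T
    return T[:3,3],D
def plane(f,uv,ax,val):
    o,D=ray(f,uv); t=(val-o[ax])/D[:,ax]; return o+D*t[:,None]
def pts(f,uv):
    o,D=ray(f,uv); uv=np.asarray(uv).reshape(-1,2).astype(int)
    return o+D*f['z_map'][uv[:,1],uv[:,0]][:,None]
def proj(f,P):
    T=np.linalg.inv(f['cam_to_world']); k,d=K(f)
    p=np.asarray(P,float).reshape(-1,3)@T[:3,:3].T+T[:3,3]
    return cv2.projectPoints(p,np.zeros(3),np.zeros(3),k,d)[0].reshape(-1,2)
E
python3 - <<'E'
from h import *
for n in('side','top'):
    f=grab(n,'0'); print(n,f['fx'],f['cx'],f['cy'],f['k1'],np.round(f['cam_to_world'],3).tolist())
s=arm.get_state();print(s)
E
```

```text
pics
side 387.8203126204414 320.62572257654483 206.82802678315971 0.0025157481894673333 [[0.91, -0.253, 0.328, 0.451], [-0.414, -0.588, 0.695, -0.437], [0.017, -0.769, -0.64, 0.494], [0.0, 0.0, 0.0, 1.0]]
top 368.2216300350987 323.83967751348376 194.13768745416843 0.023445719028073214 [[0.013, -0.998, 0.067, 0.609], [-1.0, -0.015, -0.023, 0.026], [0.024, -0.067, -0.997, 0.709], [0.0, 0.0, 0.0, 1.0]]
{'t': 0.1, 'q': array([ 1.40213096e+00,  3.59345081e-01,  1.11540760e-02, -2.86743720e-04,
       -1.22412397e+00, -2.88105995e-01]), 'qd': array([ 0.00016741, -0.00118776,  0.00207941,  0.00197685,  0.00076224,
        0.00042156]), 'joint_efforts': array([-1.61674579e-03, -5.84163022e+01,  2.93753564e+01,  7.01573387e+00,
        1.01985087e-02, -5.76205434e-05]), 'eef_pos': array([0.29754507, 0.60538929, 0.2257026 ]), 'ee_rot': array([-1.56926368e+00,  1.73078515e-04,  2.68472379e+00]), 'force': array([-0.08617582, -0.84901514,  0.21069029]), 'moment': array([-0.06059057, -0.01444491,  0.0066265 ]), 'width': 0.08738431900210337}
```

View pics/side_0.png

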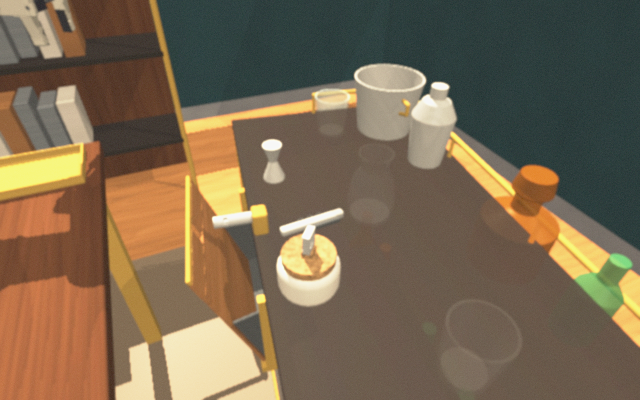

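View pics/top_0.png

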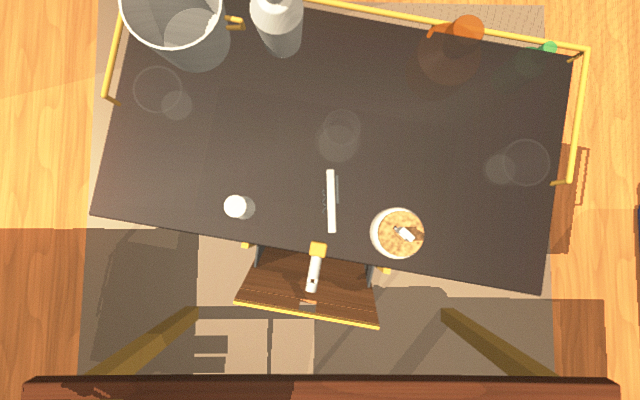

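The side view shows the bin open at left, with the stud at (215-255, 218) and the clip in the cork at (308, 238). In the top view the stud runs (317, 250) to (311, 291), the clip is at (405, 234), and the jigger is at (236, 206). The wine key is at (331, 200) and the bin edge runs (235, 301) to (378, 327).

```bash
python3 - <<'E'
from h import *
f=load('top','0'); s=load('side','0')
def show(l,f,uv): 
    for a,b in zip(uv,pts(f,uv)): print(l,a,np.round(b,4))
show('top surf',f,[(150,190),(400,150),(520,280),(300,230),(200,225)])
show('edge',f,[(91,214),(541,294),(180,229),(460,279)])
show('stud',f,[(318,249),(316,262),(314,270),(313,280),(311,288)])
show('binedge',f,[(236,301),(306,314),(377,327)])
show('clip',f,[(401,232),(405,234),(409,237)])
show('jig',f,[(236,206)]);show('wk',f,[(331,200)])
show('S stud',s,[(218,220),(230,219),(245,217),(259,215)])
show('S clip',s,[(309,232),(307,242)])
show('S surf',s,[(400,250),(300,140)])
for n,g,x0,y0,x1,y1 in(('top',f,220,190,440,340),('side',s,180,180,350,310)):
    c=cv2.resize(g['pixels'][y0:y1,x0:x1,::-1],None,fx=3.5,fy=3.5,interpolation=cv2.INTER_CUBIC); cv2.imwrite('pics/c_%s.png'%n,c)
E
```

```text
top surf (150, 190) [0.6551 0.3136 0.0598]
top surf (400, 150) [ 0.7334 -0.124   0.0607]
top surf (520, 280) [ 0.5068 -0.3351  0.0582]
top surf (300, 230) [0.5889 0.0519 0.0613]
top surf (200, 225) [0.5954 0.2266 0.0567]
edge (91, 214) [0.6122 0.4103 0.0607]
edge (541, 294) [ 0.3292 -0.8599 -0.7424]
edge (180, 229) [0.5881 0.2597 0.0594]
edge (460, 279) [ 0.5072 -0.2294  0.0592]
stud (318, 249) [0.5593 0.0203 0.0993]
stud (316, 262) [0.5381 0.0232 0.0981]
stud (314, 270) [0.525  0.0263 0.0972]
stud (313, 280) [ 0.4923  0.028  -0.004 ]
stud (311, 288) [0.4959 0.0308 0.0972]
binedge (236, 301) [0.4753 0.1509 0.1017]
binedge (306, 314) [0.4554 0.0381 0.1014]
binedge (377, 327) [ 0.4367 -0.0763  0.1045]
clip (401, 232) [ 0.5908 -0.1027  0.1589]
clip (405, 234) [ 0.5879 -0.109   0.1577]
clip (409, 237) [ 0.5836 -0.1144  0.1599]
jig (236, 206) [0.6271 0.1497 0.1294]
wk (331, 200) [ 0.6417 -0.0013  0.0715]
S stud (218, 220) [0.4972 0.0269 0.0973]
S stud (230, 219) [0.5145 0.0218 0.0974]
S stud (245, 217) [0.5369 0.0185 0.0963]
S stud (259, 215) [0.5567 0.0085 0.1016]
S clip (309, 232) [ 0.5877 -0.1147  0.1612]
S clip (307, 242) [ 0.5817 -0.1223  0.1531]
S surf (400, 250) [ 0.742  -0.1106  0.0612]
S surf (300, 140) [0.7265 0.2611 0.0602]
```

View pics/c_top.png

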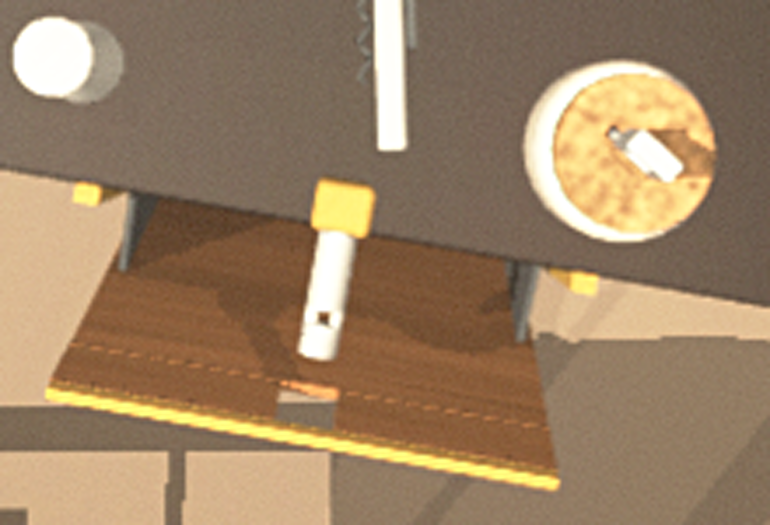

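View pics/c_side.png

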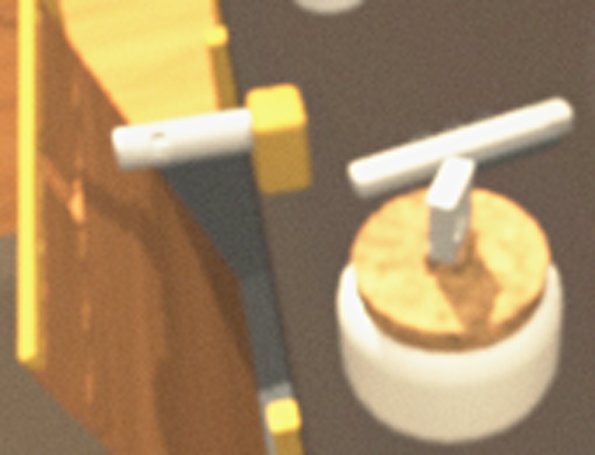

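```bash
python3 - <<'E'
from h import *
f=load('top','0'); s=load('side','0')
def cloud(f):
    v,u=np.mgrid[0:400,0:640]; uv=np.c_[u.ravel(),v.ravel()]
    return pts(f,uv),uv,f['z_map'].ravel()>0
P,uv,ok=cloud(f)
# cart plane
m=ok&(abs(P[:,2]-.06)<.006)&(P[:,0]>.55)&(P[:,0]<.9)&(abs(P[:,1])<.35)
A=np.c_[P[m][:,:2],np.ones(m.sum())]; c=np.linalg.lstsq(A,P[m][:,2],rcond=None)[0]; print('plane',c, c@[.55,0,1])
# near edge: colour gradient between columns
g=cv2.cvtColor(f['pixels'],cv2.COLOR_RGB2GRAY).astype(float)
for name,F in(('top',f),('side',s)):
    P,uv,ok=cloud(F)
    m=ok&(P[:,2]>.140)&(P[:,2]<.175)&(abs(P[:,0]-.587)<.04)&(abs(P[:,1]+.109)<.04)
    Q=P[m]; print(name,'clip n',m.sum(),Q.mean(0),np.median(Q,0),Q.max(0),Q.min(0))
    t=Q[Q[:,2]>Q[:,2].max()-.012] if name=='top' else Q
    rect=cv2.minAreaRect((t[:,:2]*1000).astype(np.float32)); print(rect)
    mm=uv[m]; print('px',cv2.minAreaRect(mm.astype(np.float32)))
    m=ok&(P[:,2]>.09)&(P[:,2]<.104)&(P[:,0]>.488)&(P[:,0]<.545)&(abs(P[:,1]-.022)<.02)
    Q=P[m]; print('stud',m.sum(),Q.min(0),Q.max(0),np.polyfit(Q[:,0],Q[:,1],1), np.percentile(Q[:,2],95))
h=plane(f,[(311.9,280.5)],2,.099);print('hole top',h)
h=plane(s,[((158+.5)/3.5-.5+180,(139+.5)/3.5-.5+180)],2,.099);print('hole side',h)
for n,g,x0,y0,x1,y1,k in(('top',f,385,210,435,262,12),('side',s,280,215,335,260,12)):
    c=cv2.resize(g['pixels'][y0:y1,x0:x1,::-1],None,fx=k,fy=k,interpolation=cv2.INTER_CUBIC); cv2.imwrite('pics/d_%s.png'%n,c)
E
```

```text
plane [-0.00097828  0.00049781  0.05930166] 0.058763605319233365
top clip n 134 [ 0.58789527 -0.10954501  0.15665022] [ 0.58797323 -0.10913526  0.15819948] [ 0.59828545 -0.099222    0.16075376] [ 0.57677696 -0.12249068  0.14054265]
((587.5241088867188, -110.7564468383789), (23.810531616210938, 10.127744674682617), 49.251243591308594)
px ((405.1961669921875, 234.22654724121094), (17.987716674804688, 7.80458927154541), 41.987213134765625)
stud 350 [0.48888948 0.01498686 0.09008275] [0.54449552 0.04072436 0.10116657] [-0.15773692  0.10979022] 0.09866727688121334
side clip n 231 [ 0.58561782 -0.11581099  0.15477186] [ 0.58388037 -0.1177455   0.1585317 ] [ 0.59832797 -0.10238269  0.16200086] [ 0.57603792 -0.12460051  0.14017893]
((587.1598510742188, -112.87403869628906), (25.101905822753906, 10.010931015014648), 48.68784713745117)
px ((307.99993896484375, 237.0), (11.752002716064453, 24.993698120117188), 24.443954467773438)
stud 372 [0.48860432 0.01330186 0.09002386] [0.54498837 0.03688483 0.10065624] [-0.18160897  0.11667838] 0.0999772160229619
hole top [[0.50828215 0.02947979 0.099     ]]
hole side [[0.50675132 0.02230154 0.099     ]]
```

View pics/d_top.png

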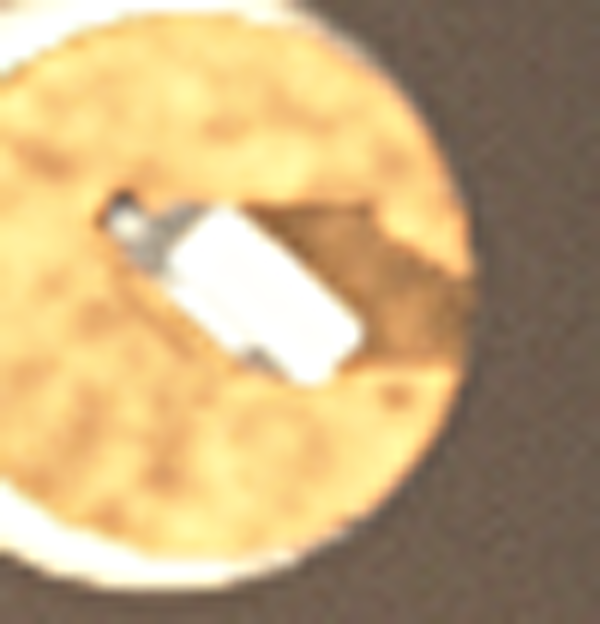

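View pics/d_side.png

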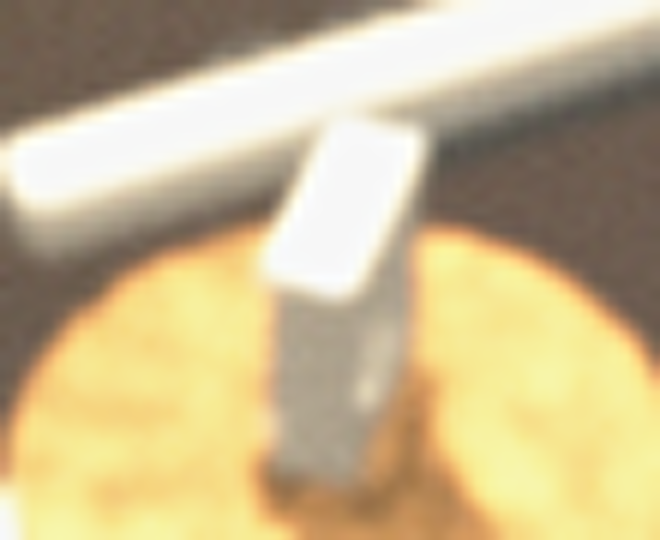

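```bash
cat > plan.py <<'E'
from h import *
from scipy.spatial.transform import Rotation as R
import sys
def plan(target,yaw,n,s=None):
    s=s or arm.get_state(); p=np.array(s['eef_pos']); r=R.from_euler('xyz',s['ee_rot'])
    rt=R.from_euler('xyz',[-np.pi/2,0,yaw])
    rv=(r.inv()*rt).as_rotvec()/n; st=(np.array(target)-p)/n
    print('pos',np.round(p,4),'rpy',np.round(s['ee_rot'],4),'F',np.round(s['force'],1),'M',np.round(s['moment'],2),'w',round(s['width'],4),'t',s['t'])
    for i in range(n):
        print('dp',np.round(r.inv().apply(st)*1000,1),'rot',np.round(np.degrees(rv),2)); r=r*R.from_rotvec(rv)
    print('left',np.round((np.array(target)-p)*1000,1))
if __name__=='__main__':
    a=list(map(float,sys.argv[1:])); plan(a[:3],a[3],int(a[4]))
E
python3 plan.py .4335 .123 .226 2.976 15
```

```text
pos [0.2975 0.6054 0.2257] rpy [-1.5693e+00  2.0000e-04  2.6847e+00] F [-0.1 -0.8  0.2] M [-0.06 -0.01  0.01] w 0.0874 t 0.1
dp [-22.3   0.   24.9] rot [-0.01 -1.11  0.  ]
dp [-21.8   0.   25.3] rot [-0.01 -1.11  0.  ]
dp [-21.3   0.   25.7] rot [-0.01 -1.11  0.  ]
dp [-20.8   0.   26.1] rot [-0.01 -1.11  0.  ]
dp [-20.3   0.   26.5] rot [-0.01 -1.11  0.  ]
dp [-19.8   0.   26.9] rot [-0.01 -1.11  0.  ]
dp [-19.3   0.   27.3] rot [-0.01 -1.11  0.  ]
dp [-18.7   0.   27.7] rot [-0.01 -1.11  0.  ]
dp [-18.2   0.   28. ] rot [-0.01 -1.11  0.  ]
dp [-17.7  -0.   28.4] rot [-0.01 -1.11  0.  ]
dp [-17.1  -0.   28.7] rot [-0.01 -1.11  0.  ]
dp [-16.5  -0.   29. ] rot [-0.01 -1.11  0.  ]
dp [-16.   -0.   29.3] rot [-0.01 -1.11  0.  ]
dp [-15.4  -0.   29.6] rot [-0.01 -1.11  0.  ]
dp [-14.8  -0.   29.9] rot [-0.01 -1.11  0.  ]
left [ 1.360e+02 -4.824e+02  3.000e-01]
```

Call:
move_arm --deltas '[{"dp": [-22, 0, 25], "rotation": [0, -1.1, 0]}, {"dp": [-22, 0, 25], "rotation": [0, -1.1, 0]}, {"dp": [-21, 0, 26], "rotation": [0, -1.1, 0]}, {"dp": [-21, 0, 26], "rotation": [0, -1.1, 0]}, {"dp": [-20, 0, 27], "rotation": [0, -1.1, 0]}]' --jaw 255 --squeeze 20

```text
t: 0.52
eef_pos: [0.341, 0.4428, 0.2205]
ee_rot: [-1.562, 0.0, 2.79]
force: [-0.4, 0.9, 0.0]
width: 0.0601
```

Call:
move_arm --deltas '[{"dp": [-20, 0, 27], "rotation": [0, -1.1, 0]}, {"dp": [-19, 0, 27], "rotation": [0, -1.1, 0]}, {"dp": [-19, 0, 28], "rotation": [0, -1.1, 0]}, {"dp": [-18, 0, 28], "rotation": [0, -1.1, 0]}, {"dp": [-18, 0, 28], "rotation": [0, -1.1, 0]}]'

```text
t: 0.93
eef_pos: [0.3878, 0.2732, 0.2202]
ee_rot: [-1.56, -0.002, 2.892]
force: [2.0, -0.8, -0.1]
width: 0.0268
```

```bash
python3 plan.py .4335 .123 .226 2.976 6
```

```text
pos [0.3878 0.2732 0.2202] rpy [-1.5598e+00 -1.8000e-03  2.8920e+00] F [ 2.  -0.8 -0.1] M [-0.03 -0.15  0.01] w 0.0268 t 0.9333
dp [-13.6  -0.7  22.4] rot [-0.1  -0.8   0.02]
dp [-13.2  -0.8  22.6] rot [-0.1  -0.8   0.02]
dp [-12.9  -0.8  22.8] rot [-0.1  -0.8   0.02]
dp [-12.6  -0.9  22.9] rot [-0.1  -0.8   0.02]
dp [-12.3  -0.9  23.1] rot [-0.1  -0.8   0.02]
dp [-12.   -0.9  23.3] rot [-0.1  -0.8   0.02]
left [  45.7 -150.2    5.8]
```

Call:
move_arm --deltas '[{"dp": [-16, 0, 27], "rotation": [-0.1, -1.0, 0]}, {"dp": [-16, 0, 27], "rotation": [-0.1, -1.0, 0]}, {"dp": [-15, 0, 27], "rotation": [-0.1, -1.0, 0]}, {"dp": [-14, 0, 27], "rotation": [-0.1, -0.9, 0]}, {"dp": [-13, 0, 27], "rotation": [-0.1, -0.9, 0]}]'

```text
t: 1.35
eef_pos: [0.431, 0.1167, 0.2207]
ee_rot: [-1.569, -0.003, 2.981]
force: [1.1, 0.3, 0.6]
width: 0.0008
```

Call:
move_arm --deltas '[{"dp": [0, 0, 5], "rotation": [0, 0, 0]}, {"dp": [0, 0, 0], "rotation": [0, 0, 0]}]'

```text
t: 1.52
eef_pos: [0.4301, 0.1067, 0.2204]
ee_rot: [-1.568, -0.004, 2.977]
force: [-0.1, 0.1, 0.2]
width: 0.0007
```

```bash
python3 - <<'E'
from h import *
grab('top','1');grab('side','1')
E
python3 plan.py .4335 .123 .087 2.976 5
```

```text
pos [0.4302 0.1082 0.2204] rpy [-1.5684 -0.0035  2.9788] F [-0.5 -0.6 -0.6] M [-0.01  0.02  0.01] w 0.0002 t 1.6167
dp [-0.3 26.7 -3.1] rot [-0.03  0.03  0.04]
dp [-0.2 26.7 -3.1] rot [-0.03  0.03  0.04]
dp [-0.2 26.7 -3.1] rot [-0.03  0.03  0.04]
dp [-0.2 26.7 -3.1] rot [-0.03  0.03  0.04]
dp [-0.2 26.7 -3. ] rot [-0.03  0.03  0.04]
left [   3.3   14.8 -133.4]
```

View pics/top_1.png

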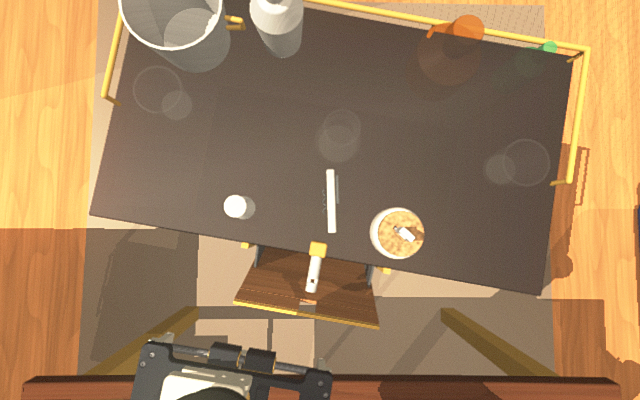

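View pics/side_1.png

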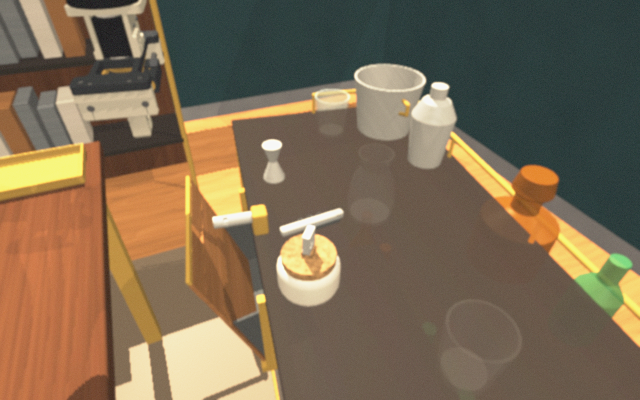

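The gripper is in front of the bin's left half: around (235, 360) in the top view and (110, 90) in the side view. Next I lower it.

Call:
move_arm --deltas '[{"dp": [0, 29, -3]}, {"dp": [0, 29, -3]}, {"dp": [0, 29, -3]}, {"dp": [0, 29, -3]}, {"dp": [0, 20, -2]}]'

```text
$.deltas[0]: bad value
```

```bash
python3 plan.py .5 .11 .087 2.976 3
```

```text
pos [0.4302 0.1082 0.2204] rpy [-1.5684 -0.0035  2.9788] F [-0.5 -0.6 -0.6] M [-0.01  0.02  0.01] w 0.0002 t 1.6167
dp [-23.   44.4  -4.5] rot [-0.05  0.05  0.07]
dp [-23.   44.4  -4.5] rot [-0.05  0.05  0.07]
dp [-22.9  44.4  -4.4] rot [-0.05  0.05  0.07]
left [  69.8    1.8 -133.4]
```

Call:
move_arm --deltas '[{"dp": [0, 29, -3], "rotation": [0, 0, 0]}, {"dp": [0, 29, -3], "rotation": [0, 0, 0]}, {"dp": [0, 29, -3], "rotation": [0, 0, 0]}, {"dp": [0, 29, -3], "rotation": [0, 0, 0]}, {"dp": [0, 20, -2], "rotation": [0, 0, 0]}]'

```text
t: 2.03
eef_pos: [0.4364, 0.1305, 0.0857]
ee_rot: [-1.579, 0.008, 2.984]
force: [0.6, 0.5, 0.7]
width: 0.0006
```

```bash
python3 plan.py .5 .11 .087 2.976 3
```

```text
pos [0.4364 0.1305 0.0857] rpy [-1.5792  0.0077  2.9839] F [0.6 0.5 0.7] M [-0.04  0.05  0.01] w 0.0006 t 2.0333
dp [-22.   -0.3   3.4] rot [ 0.16  0.15 -0.15]
dp [-22.   -0.3   3.4] rot [ 0.16  0.15 -0.15]
dp [-22.   -0.4   3.3] rot [ 0.16  0.15 -0.15]
left [ 63.6 -20.5   1.3]
```

Call:
move_arm --deltas '[{"dp": [-12, 0, 0], "rotation": [0.2, 0.2, -0.2]}, {"dp": [-12, 0, 0], "rotation": [0.2, 0.2, -0.2]}, {"dp": [-12, 0, 0], "rotation": [0, 0, 0]}, {"dp": [-12, 0, 0], "rotation": [0, 0, 0]}, {"dp": [-12, 0, 0], "rotation": [0, 0, 0]}]'

```text
t: 2.45
eef_pos: [0.497, 0.1236, 0.0835]
ee_rot: [-1.565, -0.006, 2.984]
force: [-2.1, -0.5, 1.8]
width: 0.0006
```

Call:
move_arm --deltas '[{"dp": [-9, 0, 0], "rotation": [0, 0, 0]}, {"dp": [-7, 0, 0], "rotation": [0, 0, 0]}, {"dp": [-7, 0, 0], "rotation": [0, 0, 0]}, {"dp": [-5, 0, 0], "rotation": [0, 0, 0]}]'

```text
t: 2.78
eef_pos: [0.5323, 0.1196, 0.0866]
ee_rot: [-1.568, -0.002, 2.983]
force: [-1.1, 0.0, -0.4]
width: 0.0001
```

Call:
move_arm --deltas '[{"dp": [-4, 0, 0], "rotation": [0, 0, 0]}, {"dp": [-3, 0, 0], "rotation": [0, 0, 0]}, {"dp": [-3, 0, 0], "rotation": [0, 0, 0]}]'

```text
t: 3.03
eef_pos: [0.5353, 0.1189, 0.0867]
ee_rot: [-1.568, -0.015, 2.979]
force: [-19.1, 9.4, 13.2]
width: 0.0002
```

```bash
python3 - <<'E'
from h import *
grab('side','2');f=grab('top','2')
E
python3 plan.py .5 .11 .087 2.976 1
```

```text
pos [0.5353 0.1189 0.0867] rpy [-1.5679 -0.0149  2.9793] F [-18.7   9.1  12.6] M [ 3.05  6.19 -0.07] w 0.0006 t 3.1333
dp [33.4  0.3 14.5] rot [-0.17  0.19  0.85]
left [-35.3  -8.9   0.3]
```

View pics/side_2.png

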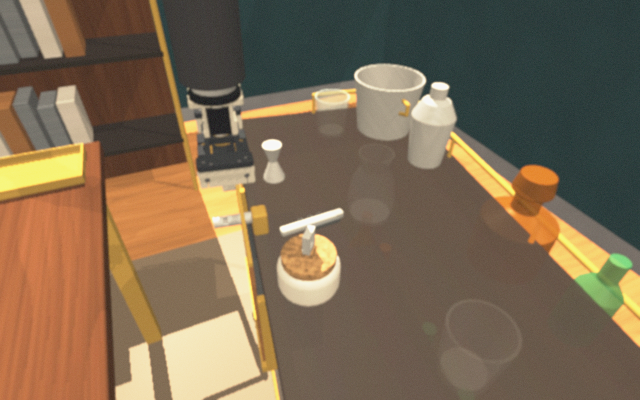

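The bin is at its stop (19 N contact), and the stud shows through the window at (230, 220). I back off now.

Call:
move_arm --deltas '[{"dp": [12, 0, 0], "rotation": [0, 0, 0.4]}, {"dp": [20, 0, 0], "rotation": [0, 0, 0.4]}, {"dp": [10, -35, 0], "rotation": [0, 0, 0]}, {"dp": [0, -40, 0], "rotation": [0, 0, 0]}, {"dp": [0, -40, 0], "rotation": [0, 0, 0]}]' --jaw 0

```text
t: 3.55
eef_pos: [0.4869, 0.1243, 0.1977]
ee_rot: [-1.558, -0.014, 2.979]
force: [1.7, 1.4, -0.6]
width: 0.0283
```

```bash
python3 - <<'E'
from h import *
for n,x0,y0,x1,y1 in(('top',240,230,390,330),('side',185,180,335,300)):
    g=grab(n,'3')
    c=cv2.resize(g['pixels'][y0:y1,x0:x1,::-1],None,fx=5,fy=5,interpolation=cv2.INTER_CUBIC); cv2.imwrite('pics/e_%s.png'%n,c)
E
python3 plan.py .5874 -.1115 .23 2.405 12
```

```text
pos [0.4917 0.1265 0.204 ] rpy [-1.5667e+00 -2.4000e-03  2.9800e+00] F [ 0.2  0.3 -0.3] M [ 0.01 -0.16  0.  ] w 0.0363 t 3.65
dp [-11.1  -2.1  18.3] rot [-0.02  2.75  0.01]
dp [-11.9  -2.1  17.7] rot [-0.02  2.75  0.01]
dp [-12.8  -2.1  17.2] rot [-0.02  2.75  0.01]
dp [-13.6  -2.1  16.5] rot [-0.02  2.75  0.01]
dp [-14.3  -2.1  15.9] rot [-0.02  2.75  0.01]
dp [-15.1  -2.1  15.2] rot [-0.02  2.75  0.01]
dp [-15.8  -2.2  14.4] rot [-0.02  2.75  0.01]
dp [-16.5  -2.2  13.6] rot [-0.02  2.75  0.01]
dp [-17.1  -2.2  12.8] rot [-0.02  2.75  0.01]
dp [-17.7  -2.2  12. ] rot [-0.02  2.75  0.01]
dp [-18.2  -2.2  11.1] rot [-0.02  2.75  0.01]
dp [-18.8  -2.2  10.2] rot [-0.02  2.75  0.01]
left [  95.7 -238.    26. ]
```

View pics/e_top.png

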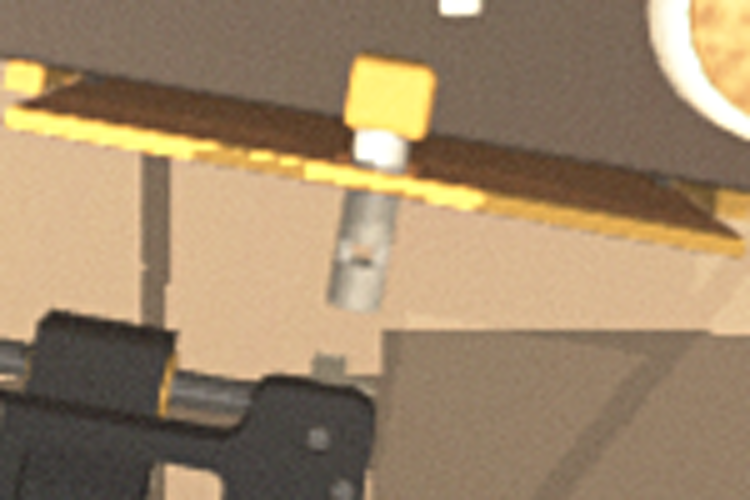

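View pics/e_side.png

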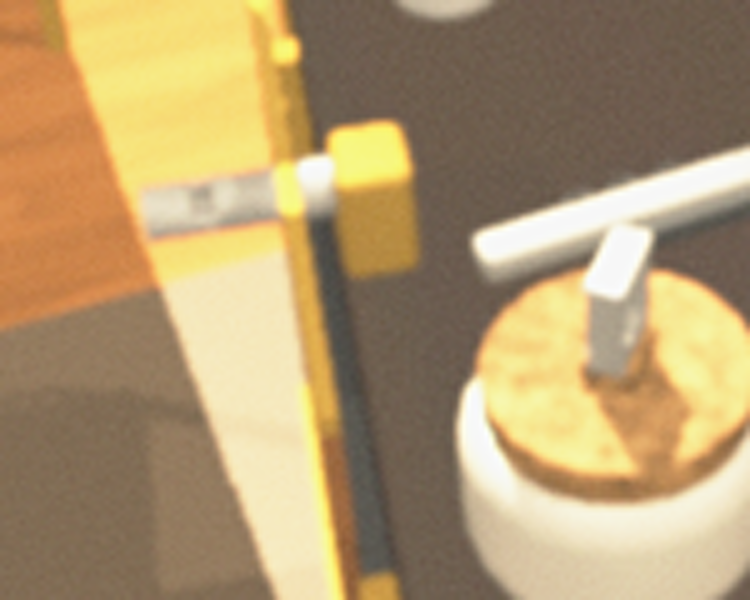

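The bin stands shut with the stud through the window. The hole shows at about (312.0, 280.6) in the top view and (225.2, 219.2) in the side view.

```bash
python3 - <<'E'
from h import *
f=load('top','3'); s=load('side','3')
print(plane(f,[(312.0,280.6)],2,.099),plane(s,[(225.2,219.2)],2,.099))
for z in(.097,.099,.101): print(z,plane(f,[(312.0,280.6)],2,z)[0],plane(s,[(225.2,219.2)],2,z)[0])
# bin edge points top: depth
uv=[(270,259),(300,264),(345,271),(370,275)]
print(np.round(pts(f,uv),4)); 
# stud silhouettes, top view: left/right edges at several rows
g=cv2.cvtColor(f['pixels'],cv2.COLOR_RGB2GRAY)
P=pts(f,np.c_[np.tile(np.arange(300,325),4),np.repeat([272,275,287,289],25)]).reshape(4,25,3)
for r in P: 
    m=(r[:,2]>.088)&(r[:,2]<.104); print(m.sum(),r[m][:,:].mean(0), r[m][:,1].max(),r[m][:,1].min())
c=cv2.resize(s['pixels'][205:232,205:260,::-1],None,fx=14,fy=14,interpolation=cv2.INTER_CUBIC); cv2.imwrite('pics/g.png',c)
c=cv2.resize(f['pixels'][255:300,295:330,::-1],None,fx=12,fy=12,interpolation=cv2.INTER_CUBIC); cv2.imwrite('pics/g2.png',c)
E
```

```text
[[0.50812305 0.02931415 0.099     ]] [[0.5074135  0.02240779 0.099     ]]
0.097 [0.50779363 0.0293245  0.097     ] [0.50770074 0.02473762 0.097     ]
0.099 [0.50812305 0.02931415 0.099     ] [0.5074135  0.02240779 0.099     ]
0.101 [0.50845247 0.0293038  0.101     ] [0.50712626 0.02007795 0.101     ]
[[ 0.5439  0.0967  0.114 ]
 [ 0.5365  0.0488  0.1142]
 [ 0.5261 -0.0233  0.1135]
 [ 0.5207 -0.063   0.1163]]
11 [0.52147328 0.0279115  0.09546858] 0.03619775306689857 0.01966005330695641
11 [0.51660834 0.02782672 0.09543978] 0.03608962938961077 0.019549134868306426
11 [0.49716866 0.0324485  0.09533945] 0.04077657299344912 0.02424402293497903
11 [0.4939725  0.03239666 0.09546466] 0.04073139956677909 0.024193774291485177
```

View pics/g.png

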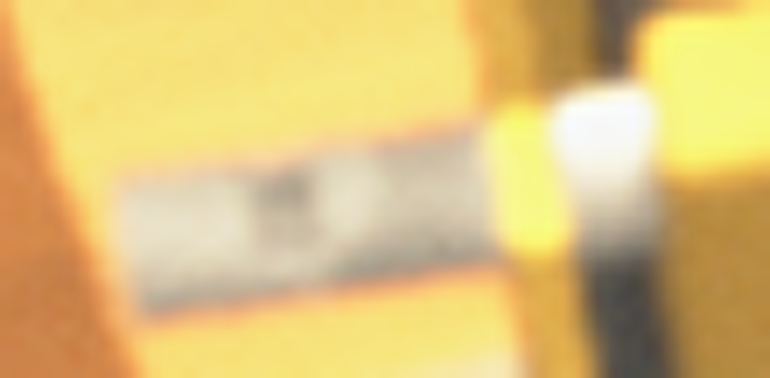

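View pics/g2.png

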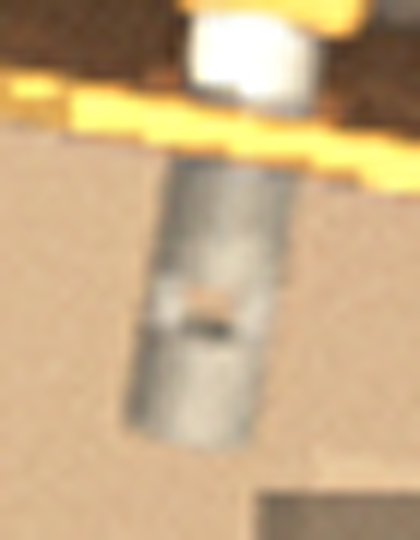

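```bash
python3 - <<'E'
from h import *
f=load('top','3'); s=load('side','3')
ax=np.array([.987,-.163,0]); H=np.array([.508,.0293,.090])
print('axis pts in side', proj(s,[H+ax*d for d in(-.0185,0,.02)]), 'hole top', proj(s,[H+[0,0,.009]]))
print('crop', (proj(s,[H+ax*d for d in(-.0185,0,.02)]+[H+[0,0,.009]])-[205,205]+.5)*14)
print('top crop', (proj(f,[H+ax*d for d in(-.0185,0,.02)]+[H+[0,0,.009]])-[295,255]+.5)*12)
# clip compare: loop top-face centroid each view
print('clip top', plane(f,[(385+266.5/12-.5,210+296/12-.5)],2,.159), 'side',plane(s,[(280+346/12-.5,215+208/12-.5)],2,.159))
E
```

```text
axis pts in side [[213.08677245 222.67076984]
 [225.31102077 220.73265599]
 [238.34809158 218.66566505]] hole top [[224.48900977 216.36256405]]
crop [[120.21481424 254.39077775]
 [291.35429076 227.25718391]
 [473.87328207 198.31931064]
 [279.8461368  166.07589672]]
top crop [[186.57026477 437.75507695]
 [210.59704989 303.19655874]
 [236.43205399 158.52298419]
 [210.08967285 314.12043275]]
clip top [[ 0.58773312 -0.11122881  0.159     ]] side [[ 0.58798264 -0.11192677  0.159     ]]
```

Call:
move_arm --deltas '[{"dp": [-12, -4, 20], "rotation": [0, 3, 0]}, {"dp": [-13, -4, 19], "rotation": [0, 3, 0]}, {"dp": [-13, -4, 19], "rotation": [0, 3, 0]}, {"dp": [-14, -4, 18], "rotation": [0, 3, 0]}, {"dp": [-15, 0, 17], "rotation": [0, 3, 0]}]' --jaw 0

```text
t: 4.07
eef_pos: [0.5351, 0.02, 0.227]
ee_rot: [-1.577, 0.007, 2.717]
force: [0.4, 0.3, -0.5]
width: 0.0695
```

Call:
move_arm --deltas '[{"dp": [-16, 0, 16], "rotation": [0, 3, 0]}, {"dp": [-16, 0, 15], "rotation": [0, 3, 0]}, {"dp": [-17, 0, 14], "rotation": [0, 3, 0]}, {"dp": [-18, 0, 13], "rotation": [0, 3, 0]}]'

```text
t: 4.4
eef_pos: [0.568, -0.0675, 0.2296]
ee_rot: [-1.583, 0.009, 2.498]
force: [1.1, 0.4, 0.2]
width: 0.087
```

```bash
python3 plan.py .5878 -.1115 .20 2.405 3
```

```text
pos [ 0.568  -0.0675  0.2296] rpy [-1.5833  0.0089  2.4983] F [1.1 0.4 0.2] M [ 0.03 -0.04  0.03] w 0.087 t 4.4
dp [-14.    9.9   7.9] rot [ 0.25  1.78 -0.16]
dp [-14.3   9.9   7.4] rot [ 0.25  1.78 -0.16]
dp [-14.5   9.9   6.9] rot [ 0.25  1.78 -0.16]
left [ 19.8 -44.  -29.6]
```

Call:
move_arm --deltas '[{"dp": [-14, 10, 8], "rotation": [0.2, 1.8, -0.2]}, {"dp": [-14, 10, 7], "rotation": [0.2, 1.8, -0.2]}, {"dp": [-14, 10, 7], "rotation": [0.2, 1.8, -0.2]}, {"dp": [0, 0, 0], "rotation": [0, 0, 0]}, {"dp": [0, 0, 0], "rotation": [0, 0, 0]}]'

```text
t: 4.82
eef_pos: [0.5906, -0.1175, 0.2004]
ee_rot: [-1.576, 0.001, 2.392]
force: [0.0, 0.3, 1.3]
width: 0.0877
```

```bash
python3 plan.py .5878 -.1115 .20 2.405 1
```

```text
pos [ 0.5906 -0.1175  0.2004] rpy [-1.5763e+00  1.3000e-03  2.3923e+00] F [0.  0.3 1.3] M [ 0.08 -0.02 -0.  ] w 0.0877 t 4.8167
dp [ 6.2  0.4 -2.5] rot [ 0.32 -0.73 -0.08]
left [-2.8  6.  -0.4]
```

Call:
move_arm --deltas '[{"dp": [6, 0, -2.5], "rotation": [0.3, -0.7, 0]}, {"dp": [0, 0, 0], "rotation": [0, 0, 0]}, {"dp": [0, 0, 0], "rotation": [0, 0, 0]}]'

```text
t: 5.07
eef_pos: [0.5876, -0.1103, 0.2014]
ee_rot: [-1.572, 0.002, 2.408]
force: [-0.4, 0.5, 0.5]
width: 0.0877
```

```bash
python3 plan.py .5878 -.1115 .13 2.405 4; python3 -c "
from h import *
grab('side','4')"
```

```text
pos [ 0.5876 -0.1103  0.2014] rpy [-1.5715e+00  2.2000e-03  2.4075e+00] F [-0.4  0.5  0.5] M [ 0.05 -0.04  0.09] w 0.0877 t 5.0667
dp [-0.2 17.8  0.2] rot [ 0.01  0.04 -0.03]
dp [-0.2 17.8  0.2] rot [ 0.01  0.04 -0.03]
dp [-0.2 17.8  0.2] rot [ 0.01  0.04 -0.03]
dp [-0.2 17.8  0.2] rot [ 0.01  0.04 -0.03]
left [  0.2  -1.2 -71.4]
```

View pics/side_4.png

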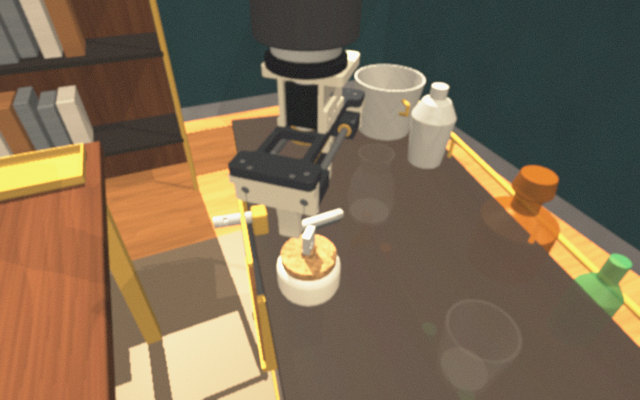

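```bash
python3 - <<'E'
from h import *
s=load('side','4'); p=np.array([.5876,-.1103,.2014]); z=np.array([-.67,-.742,0]); x=np.array([-.742,.67,0])
for n,q in dict(tcp=p,fA=p+.044*z,fB=p-.044*z,fAo=p+.065*z,fBo=p-.065*z,bA=p+.097*z+[0,0,.066],bB=p-.097*z+[0,0,.066]).items(): print(n,proj(s,[q])[0])
c=cv2.resize(s['pixels'][80:300,200:400,::-1],None,fx=2.7,fy=2.7,interpolation=cv2.INTER_CUBIC); cv2.imwrite('pics/h.png',c)
E
```

```text
tcp [307.37716793 205.00694945]
fA [294.26580264 229.07330005]
fB [318.76145092 184.11018362]
fAo [287.28022572 241.89529258]
fBo [323.68249257 175.07706311]
bA [271.31559634 213.38542843]
bB [332.3820818  118.18300304]
```

View pics/h.png

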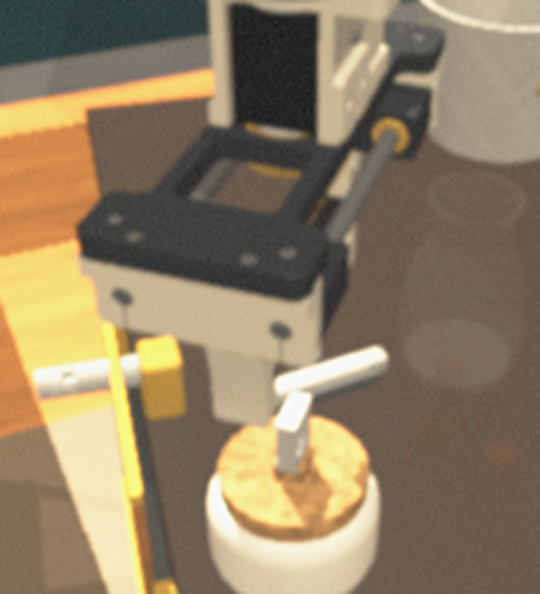

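Call:
move_arm --deltas '[{"dp": [0, 18, 1], "rotation": [0, 0, 0]}, {"dp": [0, 18, 0], "rotation": [0, 0, 0]}, {"dp": [0, 17, 0], "rotation": [0, 0, 0]}, {"dp": [0, 13, 0], "rotation": [0, 0, 0]}, {"dp": [0, 0, 0], "rotation": [0, 0, 0]}]'

```text
t: 5.53
eef_pos: [0.5894, -0.1075, 0.1383]
ee_rot: [-1.579, 0.009, 2.414]
force: [-0.4, -0.0, -0.8]
width: 0.0876
```

```bash
python3 plan.py .5878 -.1115 .13 2.405 1
```

```text
pos [ 0.5894 -0.1075  0.1383] rpy [-1.579   0.0091  2.4142] F [-0.4 -0.  -0.8] M [0.02 0.15 0.  ] w 0.0876 t 5.5333
dp [-1.5  8.3  4.1] rot [ 0.47  0.53 -0.52]
left [-1.6 -4.  -8.3]
```

Call:
move_arm --deltas '[{"dp": [-1.5, 8, 4], "rotation": [0.5, 0.5, -0.5]}, {"dp": [0, 0, 0], "rotation": [0, 0, 0]}, {"dp": [0, 0, 0], "rotation": [0, 0, 0]}]'

```text
t: 5.78
eef_pos: [0.5886, -0.1108, 0.1318]
ee_rot: [-1.571, 0.001, 2.407]
force: [-0.3, 0.8, 0.8]
width: 0.0876
```

```bash
python3 plan.py .5878 -.1115 .13 2.405 1
```

```text
pos [ 0.5886 -0.1108  0.1318] rpy [-1.5706e+00  1.3000e-03  2.4071e+00] F [-0.3  0.8  0.8] M [ 0.03 -0.03 -0.02] w 0.0876 t 5.7833
dp [0.2 1.8 1.1] rot [-0.01  0.12 -0.08]
left [-0.8 -0.7 -1.8]
```

Good. Next I close, watching the wrist force for centring.

Call:
move_arm --deltas '[{"dp": [0, 2, 1], "rotation": [0, 0, 0]}, {"dp": [0, 0, 0], "rotation": [0, 0, 0]}, {"dp": [0, 0, 0], "rotation": [0, 0, 0]}, {"dp": [0, 0, 0], "rotation": [0, 0, 0]}, {"dp": [0, 0, 0], "rotation": [0, 0, 0]}]' --jaw 150 --squeeze 20

```text
t: 6.2
eef_pos: [0.5894, -0.1117, 0.1323]
ee_rot: [-1.574, 0.004, 2.407]
force: [0.3, 0.1, -0.1]
width: 0.0595
```

Call:
move_arm --deltas '[{"dp": [0, 0, 0], "rotation": [0, 0, 0]}, {"dp": [0, 0, 0], "rotation": [0, 0, 0]}, {"dp": [0, 0, 0], "rotation": [0, 0, 0]}, {"dp": [0, 0, 0], "rotation": [0, 0, 0]}]' --jaw 255 --squeeze 25

```text
t: 6.53
eef_pos: [0.5896, -0.1117, 0.1328]
ee_rot: [-1.574, 0.005, 2.407]
force: [-0.3, 0.1, -0.7]
width: 0.0333
```

```bash
python3 plan.py .5878 -.1115 .13 2.405 1; python3 -c "
from h import *
s=grab('side','5')
c=cv2.resize(s['pixels'][150:300,230:380,::-1],None,fx=4,fy=4,interpolation=cv2.INTER_CUBIC); cv2.imwrite('pics/i.png',c)"
```

```text
pos [ 0.5896 -0.1117  0.1328] rpy [-1.5742  0.0049  2.4072] F [-0.3  0.1 -0.7] M [0.02 0.05 0.  ] w 0.0333 t 6.5333
dp [1.5 2.8 1.1] rot [ 0.19  0.12 -0.28]
left [-1.8  0.2 -2.8]
```

View pics/i.png

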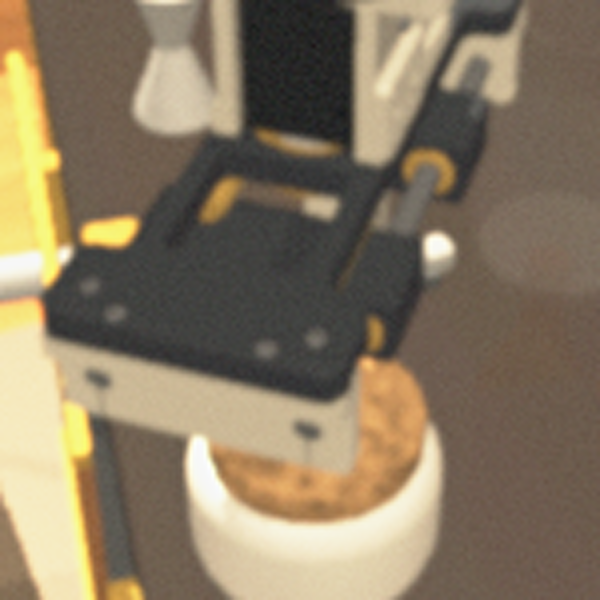

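The gripper is closing around the clip, with nothing fouled. I trim the pose slightly and finish closing.

Call:
move_arm --deltas '[{"dp": [1.5, 2.5, 0], "rotation": [0.2, 0, -0.3]}, {"dp": [0, 0, 0], "rotation": [0, 0, 0]}, {"dp": [0, 0, 0], "rotation": [0, 0, 0]}, {"dp": [0, 0, 0], "rotation": [0, 0, 0]}, {"dp": [0, 0, 0], "rotation": [0, 0, 0]}]' --jaw 255 --squeeze 25

```text
t: 7.0
eef_pos: [0.5892, -0.111, 0.1314]
ee_rot: [-1.571, 0.001, 2.408]
force: [0.3, -0.5, 1.7]
width: 0.0238
```

```bash
python3 plan.py .5878 -.1115 .13 2.405 1
```

```text
pos [ 0.5892 -0.111   0.1314] rpy [-1.5706e+00  9.0000e-04  2.4079e+00] F [ 0.3 -0.5  1.7] M [-0.02  0.21 -0.05] w 0.0238 t 7.0
dp [0.7 1.4 1.3] rot [-0.01  0.16 -0.05]
left [-1.4 -0.5 -1.4]
```

Call:
move_arm --deltas '[{"dp": [0, 0, 0], "rotation": [0, 0, 0]}, {"dp": [0, -10, 0], "rotation": [0, 0, 0]}, {"dp": [0, -20, 0], "rotation": [0, 0, 0]}, {"dp": [0, -25, 0], "rotation": [0, 0, 0]}, {"dp": [0, -25, 0], "rotation": [0, 0, 0]}]' --jaw 255 --squeeze 45

```text
t: 7.42
eef_pos: [0.5866, -0.1115, 0.2082]
ee_rot: [-1.563, -0.006, 2.407]
force: [0.0, -0.2, -1.1]
width: 0.0235
```

```bash
python3 plan.py .508 .0293 .215 2.976 10; python3 -c "
from h import *
s=grab('side','6')
c=cv2.resize(s['pixels'][110:270,230:390,::-1],None,fx=3.7,fy=3.7,interpolation=cv2.INTER_CUBIC); cv2.imwrite('pics/j.png',c)"
```

```text
pos [ 0.5866 -0.1115  0.2082] rpy [-1.5628 -0.0063  2.4069] F [ 0.  -0.2 -1.1] M [ 0.08 -0.14  0.05] w 0.0235 t 7.4167
dp [15.3 -0.6 -5.2] rot [-0.03 -3.26  0.05]
dp [15.  -0.6 -6. ] rot [-0.03 -3.26  0.05]
dp [14.6 -0.6 -6.9] rot [-0.03 -3.26  0.05]
dp [14.2 -0.6 -7.7] rot [-0.03 -3.26  0.05]
dp [13.7 -0.7 -8.5] rot [-0.03 -3.26  0.05]
dp [13.2 -0.7 -9.3] rot [-0.03 -3.26  0.05]
dp [ 12.7  -0.7 -10. ] rot [-0.03 -3.26  0.05]
dp [ 12.1  -0.7 -10.7] rot [-0.03 -3.26  0.05]
dp [ 11.4  -0.7 -11.4] rot [-0.03 -3.26  0.05]
dp [ 10.8  -0.7 -12. ] rot [-0.03 -3.26  0.05]
left [-78.6 140.8   6.8]
```

View pics/j.png

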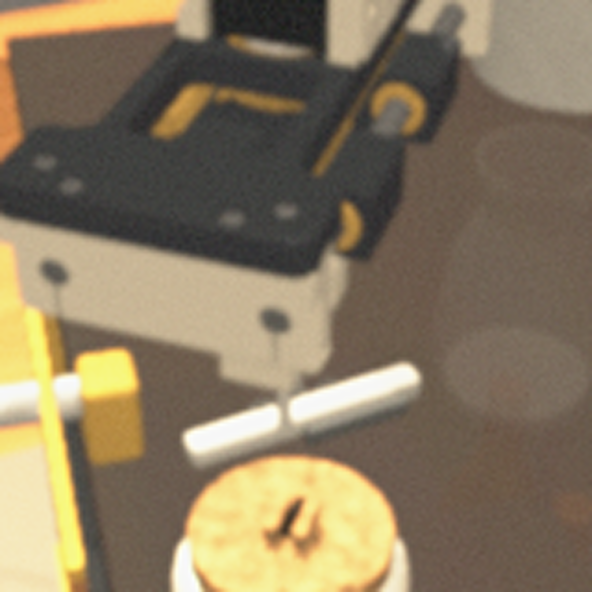

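The clip is out of the cork, with its leg visible under the fingers at about (307, 220).

Call:
move_arm --deltas '[{"dp": [15, -1, -5], "rotation": [0, -3.5, 0]}, {"dp": [15, 0, -6], "rotation": [0, -3.5, 0]}, {"dp": [15, 0, -7], "rotation": [0, -3.5, 0]}, {"dp": [14, 0, -8], "rotation": [0, -3.5, 0]}, {"dp": [14, 0, -9], "rotation": [0, -3.5, 0]}]'

```text
t: 7.88
eef_pos: [0.5503, -0.0409, 0.2204]
ee_rot: [-1.571, 0.005, 2.72]
force: [-0.5, 0.7, -1.2]
width: 0.0236
```

Call:
move_arm --deltas '[{"dp": [13, 0, -9], "rotation": [0, -3.3, 0]}, {"dp": [13, 0, -10], "rotation": [0, -3.3, 0]}, {"dp": [11, 0, -10], "rotation": [0, -3.3, 0]}, {"dp": [0, 0, 0], "rotation": [0, 0, 0]}]'

```text
t: 8.22
eef_pos: [0.523, 0.0031, 0.222]
ee_rot: [-1.572, 0.005, 2.906]
force: [-1.1, -0.1, -0.9]
width: 0.0235
```

```bash
python3 plan.py .508 .0293 .18 2.976 4
```

```text
pos [0.523  0.0031 0.222 ] rpy [-1.5722  0.0052  2.9064] F [-1.1 -0.1 -0.9] M [-0.01  0.02 -0.02] w 0.0235 t 8.2167
dp [ 5.2 10.5 -5.5] rot [ 0.02 -1.   -0.08]
dp [ 5.1 10.5 -5.6] rot [ 0.02 -1.   -0.08]
dp [ 5.  10.5 -5.7] rot [ 0.02 -1.   -0.08]
dp [ 4.9 10.5 -5.8] rot [ 0.02 -1.   -0.08]
left [-15.   26.2 -42. ]
```

Call:
move_arm --deltas '[{"dp": [5, 10, -5.5], "rotation": [0, -1, 0]}, {"dp": [5, 10, -5.5], "rotation": [0, -1, 0]}, {"dp": [5, 10, -5.5], "rotation": [0, -1, 0]}, {"dp": [4, 10, -5], "rotation": [0, -1, 0]}, {"dp": [0, 0, 0], "rotation": [0, 0, 0]}]'

```text
t: 8.63
eef_pos: [0.5076, 0.0298, 0.1786]
ee_rot: [-1.573, 0.006, 2.979]
force: [-0.1, 0.5, -1.2]
width: 0.0235
```

Call:
move_arm --deltas '[{"dp": [0, 0, 0], "rotation": [0, 0, 0]}]'

```text
t: 8.72
eef_pos: [0.5072, 0.0297, 0.1778]
ee_rot: [-1.572, 0.005, 2.979]
force: [1.0, 0.3, -0.1]
width: 0.0237
```

```bash
python3 -c "
from h import *
s=grab('side','7');f=grab('top','7')
c=cv2.resize(s['pixels'][130:270,160:320,::-1],None,fx=4.5,fy=4.5,interpolation=cv2.INTER_CUBIC)[:600]; cv2.imwrite('pics/k.png',c)"; python3 plan.py .508 .0293 .18 2.976 1
```

```text
pos [0.5074 0.0296 0.1781] rpy [-1.5722  0.0049  2.978 ] F [-0.3  0.4 -0.8] M [-0.03  0.03  0.  ] w 0.0234 t 8.8167
dp [-0.6 -1.9  0.2] rot [ 0.08  0.12 -0.28]
left [ 0.6 -0.3  1.9]
```

View pics/k.png

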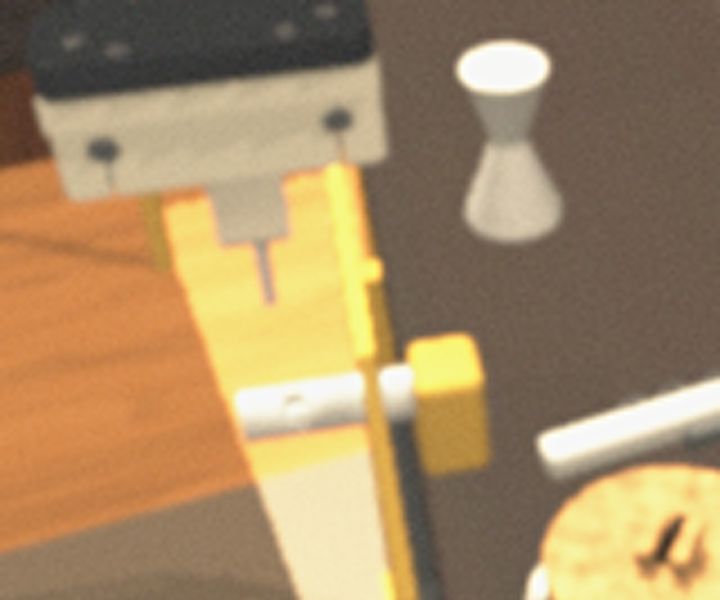

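View pics/top_7.png

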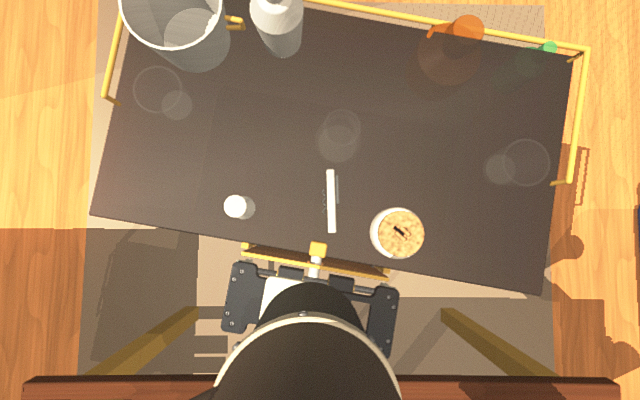

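```bash
python3 - <<'E'
from h import *
from scipy.spatial.transform import Rotation as R
s=load('side','7'); S=arm.get_state(); r=R.from_euler('xyz',S['ee_rot']); p=S['eef_pos']
tip=p+r.apply([0,.0429,0]); print('tip',tip, proj(s,[tip,p+r.apply([0,0.0,0])]))
print('obs ray at tip z',plane(s,[(219.6,196.4)],2,tip[2]))
c=cv2.resize(s['pixels'][170:235,200:265,::-1],None,fx=9,fy=9,interpolation=cv2.INTER_CUBIC); 
for P in proj(s,[tip,tip+[0,0,.0275]]): cv2.circle(c,tuple(int(v) for v in (P-[200,170]+.5)*9),4,(0,0,255),1)
cv2.imwrite('pics/l.png',c)
E
```

```text
tip [0.5076352  0.02960653 0.13524476] [[220.71585306 197.8156102 ]
 [216.05164843 173.94439842]]
obs ray at tip z [[0.50691224 0.03358938 0.13524476]]
```

View pics/l.png

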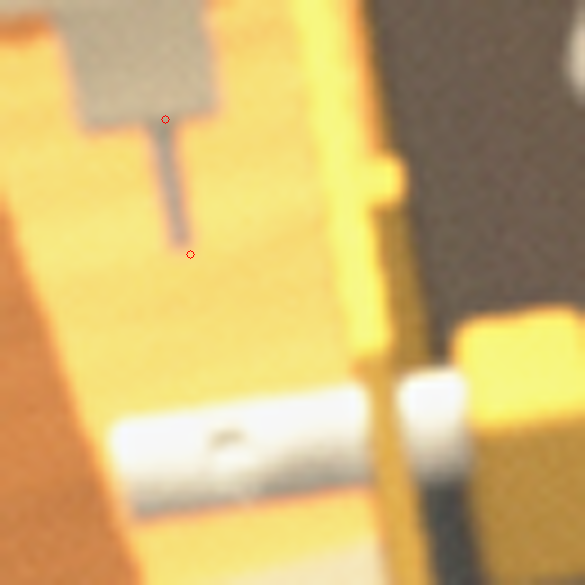

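The leg tip is at (219.6, 197) in the side view, about 1 px left of the prediction. Dropped vertically it misses the hole (224.7, 217) by about 2 mm in cart x. The grasp offset says the same, so I shift +2 mm and go down to just above the stud.

```bash
python3 plan.py .5097 .0295 .150 2.978 3
```

```text
pos [0.5074 0.0296 0.1781] rpy [-1.5722  0.0049  2.978 ] F [-0.3  0.4 -0.8] M [-0.03  0.03  0.  ] w 0.0234 t 8.8167
dp [-0.7  9.4 -0.1] rot [ 0.03  0.   -0.09]
dp [-0.7  9.4 -0.1] rot [ 0.03  0.   -0.09]
dp [-0.7  9.4 -0.1] rot [ 0.03  0.   -0.09]
left [  2.3  -0.1 -28.1]
```

Call:
move_arm --deltas '[{"dp": [-1, 10, 0], "rotation": [0.1, 0, -0.1]}, {"dp": [-1, 10, 0], "rotation": [0, 0, 0]}, {"dp": [-1, 6, 0], "rotation": [0, 0, 0]}, {"dp": [0, 0, 0], "rotation": [0, 0, 0]}, {"dp": [0, 0, 0], "rotation": [0, 0, 0]}]'

```text
t: 9.23
eef_pos: [0.5121, 0.0281, 0.15]
ee_rot: [-1.571, 0.004, 2.975]
force: [0.2, 0.1, -0.3]
width: 0.0236
```

```bash
python3 plan.py .5097 .0295 .146 2.978 1; python3 - <<'E'
from h import *
s=grab('side','8')
c=cv2.resize(s['pixels'][170:235,200:265,::-1],None,fx=9,fy=9,interpolation=cv2.INTER_CUBIC); cv2.imwrite('pics/m.png',c)
E
```

```text
pos [0.5121 0.0281 0.15  ] rpy [-1.5708  0.0043  2.9752] F [ 0.2  0.1 -0.3] M [-0.06  0.04 -0.04] w 0.0236 t 9.2333
dp [ 2.6  4.  -1. ] rot [ 0.   -0.16 -0.24]
left [-2.4  1.4 -4. ]
```

View pics/m.png

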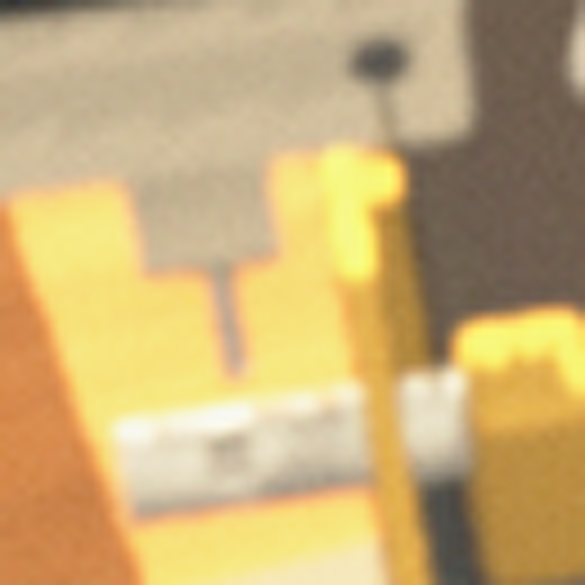

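```bash
python3 - <<'E'
from h import *
s=load('side','8'); ax=np.array([.987,-.163,0]); l=np.array([.163,.987,0]);u=np.array([0,0,1])
H=np.array([.508,.0293,.090])
for n,P in dict(top=H+.009*u,near=H-.009*l,d45=H-.0064*l+.0064*u,nearrim=H-.0035*l+.0083*u,farrim=H+.0035*l+.0083*u,ctr=H).items():
    print(n,(proj(s,[P])[0]-[200,170]+.5)*9)
for d in(0,.002,.004): print('tip', (proj(s,[np.array([.5121-d,.0281,.1071])])[0]-[200,170]+.5)*9)
E
```

```text
top [224.90108794 421.76307646]
near [236.43247902 495.31065329]
d45 [229.96138926 457.40129425]
nearrim [227.0628736  438.02554251]
farrim [223.91402111 411.78718377]
ctr [232.29918692 461.09390394]
tip [243.85667557 383.70781037]
tip [232.14772778 386.75163198]
tip [220.41258052 389.8022539 ]
```

Call:
move_arm --deltas '[{"dp": [2.4, 1, -1.2], "rotation": [0, 0, -0.2]}, {"dp": [0, 0, 0], "rotation": [0, 0, 0]}, {"dp": [0, 0, 0], "rotation": [0, 0, 0]}]'

```text
t: 9.53
eef_pos: [0.5099, 0.0298, 0.1493]
ee_rot: [-1.571, 0.001, 2.975]
force: [1.0, -0.9, -0.4]
width: 0.0235
```

```bash
python3 plan.py .5097 .0297 .142 2.978 1
```

```text
pos [0.5099 0.0298 0.1493] rpy [-1.5710e+00  8.0000e-04  2.9749e+00] F [ 1.  -0.9 -0.4] M [-0.05 -0.    0.01] w 0.0235 t 9.5333
dp [0.2 7.3 0.1] rot [ 0.01 -0.18 -0.04]
left [-0.2 -0.1 -7.3]
```

Call:
move_arm --deltas '[{"dp": [0, 3, 0], "rotation": [0, -0.2, 0]}, {"dp": [0, 1.5, 0], "rotation": [0, 0, 0]}, {"dp": [0, 1, 0], "rotation": [0, 0, 0]}, {"dp": [0, 1, 0], "rotation": [0, 0, 0]}]'

```text
t: 9.87
eef_pos: [0.5104, 0.0302, 0.1432]
ee_rot: [-1.572, 0.003, 2.979]
force: [0.8, 0.2, -0.7]
width: 0.0237
```

Call:
move_arm --deltas '[{"dp": [0, 1, 0], "rotation": [0, 0, 0]}, {"dp": [0, 1, 0], "rotation": [0, 0, 0]}, {"dp": [0, 1, 0], "rotation": [0, 0, 0]}]'

```text
t: 10.12
eef_pos: [0.5104, 0.0302, 0.1399]
ee_rot: [-1.572, 0.003, 2.979]
force: [0.6, 0.1, 0.0]
width: 0.0236
```

Call:
move_arm --deltas '[{"dp": [0, 1, 0], "rotation": [0, 0, 0]}, {"dp": [0, 1, 0], "rotation": [0, 0, 0]}, {"dp": [0, 1, 0], "rotation": [0, 0, 0]}]'

```text
t: 10.37
eef_pos: [0.5102, 0.0301, 0.1364]
ee_rot: [-1.572, 0.002, 2.979]
force: [-0.3, 0.6, -0.2]
width: 0.0236
```

```bash
python3 plan.py .5097 .0297 .142 2.978 1;  python3 - <<'E'
from h import *
s=grab('side','9')
c=cv2.resize(s['pixels'][170:235,200:265,::-1],None,fx=9,fy=9,interpolation=cv2.INTER_CUBIC); cv2.imwrite('pics/n.png',c)
E
```

```text
pos [0.5102 0.0301 0.1364] rpy [-1.5719e+00  2.2000e-03  2.9792e+00] F [-0.3  0.6 -0.2] M [0.04 0.2  0.04] w 0.0236 t 10.3667
dp [ 0.4 -5.6  0.5] rot [ 0.07  0.07 -0.12]
left [-0.5 -0.4  5.6]
```

View pics/n.png

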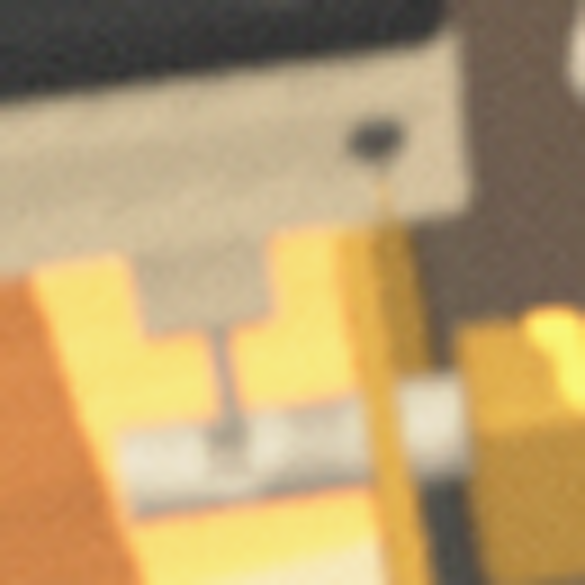

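The leg disappears at the hole's near rim, around (225.5, 218.5), with no force, so it has entered the hole. I continue gently.

Call:
move_arm --deltas '[{"dp": [0.3, 1, 0], "rotation": [0, 0, 0]}, {"dp": [0, 1, 0], "rotation": [0, 0, 0]}, {"dp": [0, 1, 0], "rotation": [0, 0, 0]}]'

```text
t: 10.67
eef_pos: [0.51, 0.0302, 0.1331]
ee_rot: [-1.572, 0.002, 2.979]
force: [0.0, 0.1, -1.0]
width: 0.0235
```

Call:
move_arm --deltas '[{"dp": [0, 1, 0], "rotation": [0, 0, 0]}, {"dp": [0, 1, 0], "rotation": [0, 0, 0]}, {"dp": [0, 1, 0], "rotation": [0, 0, 0]}]'

```text
t: 10.92
eef_pos: [0.5101, 0.0302, 0.1299]
ee_rot: [-1.572, 0.003, 2.979]
force: [0.1, -0.3, -1.4]
width: 0.0237
```

Call:
move_arm --deltas '[{"dp": [0, 1, 0], "rotation": [0, 0, 0]}, {"dp": [0, 1, 0], "rotation": [0, 0, 0]}, {"dp": [0, 1, 0], "rotation": [0, 0, 0]}]'

```text
t: 11.17
eef_pos: [0.5101, 0.0301, 0.1265]
ee_rot: [-1.572, 0.002, 2.979]
force: [-0.2, 0.0, -1.6]
width: 0.0235
```

Call:
move_arm --deltas '[{"dp": [0, 1, 0], "rotation": [0, 0, 0]}, {"dp": [0, 1, 0], "rotation": [0, 0, 0]}, {"dp": [0, 1, 0], "rotation": [0, 0, 0]}]'

```text
t: 11.42
eef_pos: [0.5101, 0.0301, 0.1231]
ee_rot: [-1.572, 0.002, 2.979]
force: [-0.5, -1.3, -2.1]
width: 0.0236
```

Call:
move_arm --deltas '[{"dp": [0, 1, 0], "rotation": [0, 0, 0]}, {"dp": [0, 1, 0], "rotation": [0, 0, 0]}]'

```text
t: 11.58
eef_pos: [0.5101, 0.0301, 0.1209]
ee_rot: [-1.572, 0.002, 2.979]
force: [-0.0, -0.2, 0.0]
width: 0.0235
```

Call:
move_arm --deltas '[{"dp": [0, 1, 0], "rotation": [0, 0, 0]}, {"dp": [0, 1, 0], "rotation": [0, 0, 0]}]'

```text
t: 11.75
eef_pos: [0.5101, 0.0301, 0.1187]
ee_rot: [-1.572, 0.002, 2.979]
force: [-0.5, -0.1, -0.5]
width: 0.0236
```

```bash
python3 plan.py .5097 .0297 .142 2.978 1;  python3 - <<'E'
from h import *
s=grab('side','10')
c=cv2.resize(s['pixels'][170:235,200:265,::-1],None,fx=9,fy=9,interpolation=cv2.INTER_CUBIC); cv2.imwrite('pics/o.png',c)
E
```

```text
pos [0.5101 0.0301 0.1187] rpy [-1.5718e+00  2.4000e-03  2.9793e+00] F [-0.5 -0.1 -0.5] M [-0.07  0.11 -0.05] w 0.0236 t 11.75
dp [  0.2 -23.3   0.4] rot [ 0.06  0.07 -0.14]
left [-0.4 -0.4 23.3]
```

View pics/o.png

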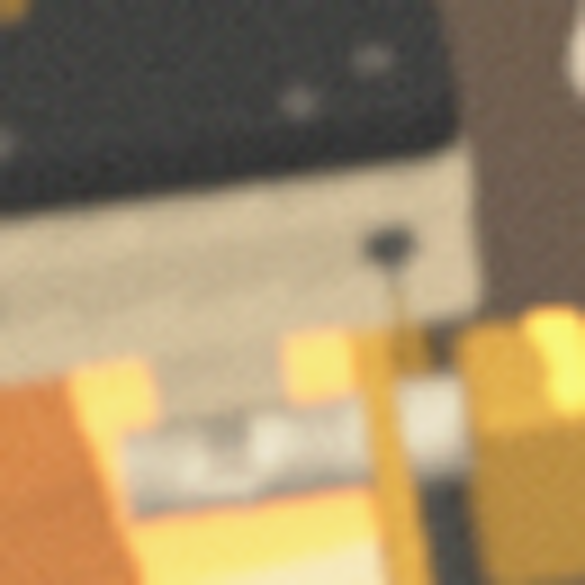

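Call:
move_arm --deltas '[{"dp": [0, 1, 0], "rotation": [0, 0, 0]}, {"dp": [0, 1, 0], "rotation": [0, 0, 0]}]'

```text
t: 11.97
eef_pos: [0.5101, 0.0302, 0.1165]
ee_rot: [-1.572, 0.002, 2.979]
force: [0.2, 0.1, 1.3]
width: 0.0234
```

Call:
move_arm --deltas '[{"dp": [0, 1, 0], "rotation": [0, 0, 0]}, {"dp": [0, 1, 0], "rotation": [0, 0, 0]}]'

```text
t: 12.13
eef_pos: [0.5102, 0.0302, 0.1147]
ee_rot: [-1.572, 0.003, 2.979]
force: [-1.7, 0.3, 3.8]
width: 0.0237
```

Call:
move_arm --deltas '[{"dp": [0, 1, 0], "rotation": [0, 0, 0]}, {"dp": [0, 1, 0], "rotation": [0, 0, 0]}]'

```text
t: 12.3
eef_pos: [0.5102, 0.0304, 0.113]
ee_rot: [-1.572, 0.003, 2.98]
force: [-1.7, -0.2, 2.1]
width: 0.0238
```

Call:
move_arm --deltas '[{"dp": [0, 1.2, 0], "rotation": [0, 0, 0]}, {"dp": [0, 1.2, 0], "rotation": [0, 0, 0]}]'

```text
t: 12.47
eef_pos: [0.5103, 0.0304, 0.1108]
ee_rot: [-1.572, 0.003, 2.98]
force: [-3.0, 0.9, 3.5]
width: 0.0233
```

Call:
move_arm --deltas '[{"dp": [0, 1.2, 0], "rotation": [0, 0, 0]}, {"dp": [0, 1.2, 0], "rotation": [0, 0, 0]}]'

```text
t: 12.63
eef_pos: [0.5102, 0.0304, 0.1081]
ee_rot: [-1.572, 0.003, 2.98]
force: [-0.5, -0.1, 2.2]
width: 0.0239
```

Call:
move_arm --deltas '[{"dp": [0, 1.2, 0], "rotation": [0, 0, 0]}, {"dp": [0, 1.2, 0], "rotation": [0, 0, 0]}]'

```text
t: 12.8
eef_pos: [0.5101, 0.0303, 0.1051]
ee_rot: [-1.572, 0.003, 2.98]
force: [-0.4, -0.6, -0.2]
width: 0.0235
```

```bash
python3 plan.py .5097 .0297 .142 2.978 1
```

```text
pos [0.5101 0.0303 0.1051] rpy [-1.5722  0.003   2.9796] F [-0.4 -0.6 -0.2] M [-0.2   0.16 -0.03] w 0.0235 t 12.8
dp [  0.2 -36.9   0.6] rot [ 0.08  0.09 -0.17]
left [-0.4 -0.6 36.9]
```

Call:
move_arm --deltas '[{"dp": [0, 1, 0], "rotation": [0, 0, 0]}, {"dp": [0, 1, 0], "rotation": [0, 0, 0]}]'

```text
t: 12.97
eef_pos: [0.51, 0.0301, 0.1023]
ee_rot: [-1.572, 0.003, 2.979]
force: [-0.8, 0.0, -0.1]
width: 0.0239
```

Call:
move_arm --deltas '[{"dp": [0, 1, 0], "rotation": [0, 0, 0]}, {"dp": [0, 1, 0], "rotation": [0, 0, 0]}]'

```text
t: 13.13
eef_pos: [0.5102, 0.0301, 0.0999]
ee_rot: [-1.572, 0.003, 2.979]
force: [-3.4, 1.1, 10.8]
width: 0.0233
```

The loop has bottomed out on the stud (10.8 N). I check before letting go.

Call:
move_arm --deltas '[{"dp": [0, 0, 0], "rotation": [0, 0, 0]}, {"dp": [0, 0, 0], "rotation": [0, 0, 0]}]'

```text
t: 13.3
eef_pos: [0.5101, 0.0301, 0.1]
ee_rot: [-1.571, 0.002, 2.98]
force: [-1.2, -0.3, 2.3]
width: 0.0235
```

```bash
python3 plan.py .5097 .0297 .142 2.978 1;  python3 - <<'E'
from h import *
s=grab('side','11')
c=cv2.resize(s['pixels'][170:245,190:265,::-1],None,fx=8,fy=8,interpolation=cv2.INTER_CUBIC); cv2.imwrite('pics/p.png',c)
E
```

```text
pos [0.5101 0.0301 0.1   ] rpy [-1.5715e+00  2.3000e-03  2.9796e+00] F [-1.2 -0.3  2.3] M [0.04 0.56 0.03] w 0.0235 t 13.3
dp [  0.3 -42.    0.4] rot [ 0.04  0.09 -0.13]
left [-0.4 -0.4 42. ]
```

View pics/p.png

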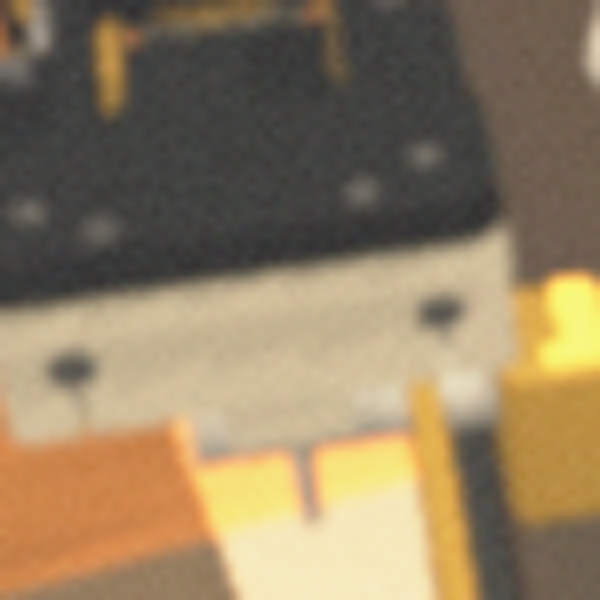

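The leg comes out below the stud at (228, 232), so it is through the hole. I release it.

Call:
move_arm --deltas '[{"dp": [0, 0, 0], "rotation": [0, 0, 0]}, {"dp": [0, 0, 0], "rotation": [0, 0, 0]}, {"dp": [0, 0, 0], "rotation": [0, 0, 0]}, {"dp": [0, 0, 0], "rotation": [0, 0, 0]}, {"dp": [0, 0, 0], "rotation": [0, 0, 0]}]' --jaw 80

```text
t: 13.77
eef_pos: [0.5107, 0.0304, 0.0999]
ee_rot: [-1.572, 0.004, 2.98]
force: [-0.3, -0.2, -1.2]
width: 0.0516
```

Call:
move_arm --deltas '[{"dp": [0, -3, 0], "rotation": [0, 0, 0]}, {"dp": [0, -10, 0], "rotation": [0, 0, 0]}, {"dp": [0, -20, 0], "rotation": [0, 0, 0]}, {"dp": [0, -30, 0], "rotation": [0, 0, 0]}, {"dp": [0, -35, 0], "rotation": [0, 0, 0]}]'

```text
t: 14.18
eef_pos: [0.5059, 0.0287, 0.1959]
ee_rot: [-1.565, -0.009, 2.978]
force: [0.9, 0.1, 0.4]
width: 0.0602
```

Call:
move_arm --deltas '[{"dp": [25, -15, 0], "rotation": [0, 0, 0]}, {"dp": [30, 0, 15], "rotation": [0, 0, 0]}, {"dp": [20, 0, 30], "rotation": [0, 0, 0]}, {"dp": [0, 0, 40], "rotation": [0, 0, 0]}, {"dp": [0, 0, 40], "rotation": [0, 0, 0]}]'

```text
t: 14.6
eef_pos: [0.4154, -0.0793, 0.2253]
ee_rot: [-1.574, 0.009, 2.988]
force: [1.4, -0.6, -0.0]
width: 0.0602
```

```bash
python3 - <<'E'
from h import *
for n,x0,y0,x1,y1 in(('top',240,200,390,320),('side',185,180,335,300)):
    g=grab(n,'12')
    c=cv2.resize(g['pixels'][y0:y1,x0:x1,::-1],None,fx=5,fy=5,interpolation=cv2.INTER_CUBIC); cv2.imwrite('pics/z_%s.png'%n,c)
    P=pts(g,np.c_[np.tile(np.arange(200,360),120),np.repeat(np.arange(180,300),160)])
    m=(np.hypot(P[:,0]-.508,P[:,1]-.0293)<.02)&(P[:,2]>.112)&(P[:,2]<.16)
    Q=P[m]; print(n,m.sum(),Q.mean(0),np.percentile(Q[:,2],[50,90]),cv2.minAreaRect((Q[Q[:,2]>.12][:,:2]*1000).astype(np.float32)))
print(np.round(pts(load('top','12'),[(270,259),(300,264),(345,271),(370,275),(236,206),(331,200)]),4))
E
```

```text
top 115 [0.50987374 0.03363624 0.12641534] [0.12686784 0.12903195] ((509.530029296875, 33.99076843261719), (24.466413497924805, 10.22578239440918), 80.72565460205078)
side 131 [0.50860108 0.02610389 0.12453164] [0.12720617 0.13030782] ((509.62457275390625, 32.14970397949219), (24.486793518066406, 9.914803504943848), 79.6716079711914)
[[ 0.5439  0.0967  0.114 ]
 [ 0.5364  0.0488  0.1135]
 [ 0.5263 -0.0232  0.1147]
 [ 0.5203 -0.0634  0.1137]
 [ 0.627   0.1493  0.1314]
 [ 0.6418 -0.0014  0.0691]]
```

View pics/z_top.png

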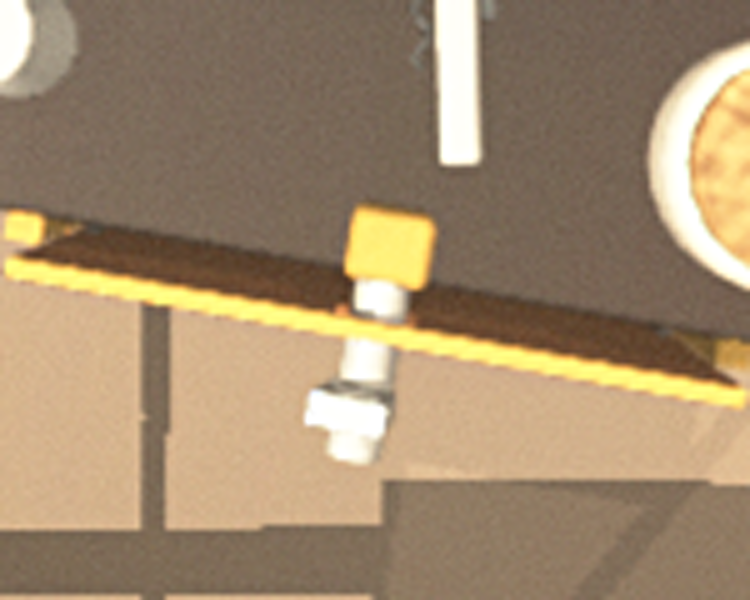

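View pics/z_side.png

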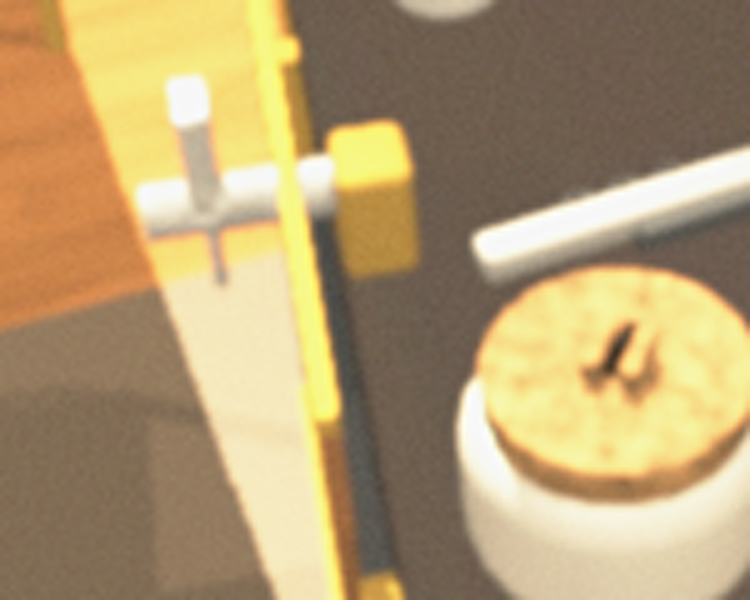

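```bash
python3 - <<'E'
from h import *
f=load('top','12'); s=load('side','12')
for n,g,x0,y0,x1,y1 in(('top',f,292,265,328,300),('side',s,205,185,245,245)):
    k=16 if n=='top' else 10
    c=cv2.resize(g['pixels'][y0:y1,x0:x1,::-1],None,fx=k,fy=k,interpolation=cv2.INTER_CUBIC)
    L=np.array([.508,.0293,.0895]); u=np.array([0,0,1]);l=np.array([.163,.987,0]);a=np.array([.987,-.163,0])
    for sy in(-.012,.012):
        for sx in(-.005,.005):
            P=proj(g,[L+l*sy+a*sx+.039*u])[0]; cv2.circle(c,tuple(int(v) for v in (P-[x0,y0]+.5)*k),3,(0,0,255),-1)
    for h in(-.0315,-.009,.009): 
        P=proj(g,[L+h*u])[0]; cv2.circle(c,tuple(int(v) for v in (P-[x0,y0]+.5)*k),3,(255,0,0),-1)
    cv2.imwrite('pics/y_%s.png'%n,c)
E
```

```text
(no output)
```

View pics/y_top.png

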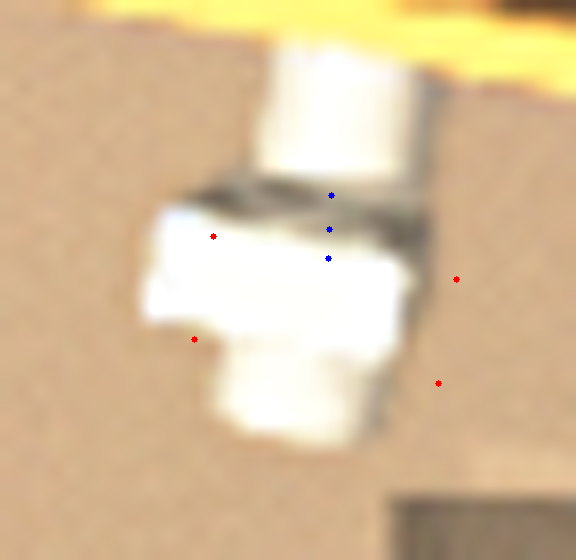

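View pics/y_side.png

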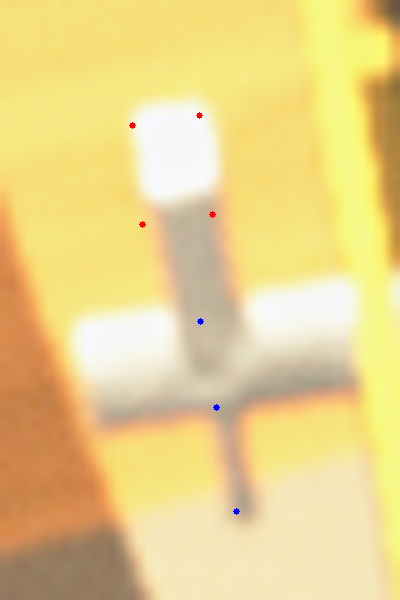

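The loop sits on the stud, with its top about 39 mm above the axis, and the leg shows below. It leans slightly to +y, roughly 0.1 rad, which is about the most the hole clearance allows and is inside the limits. I take one more frame to confirm it is at rest, then hand in.

```bash
python3 - <<'E'
from h import *
g=grab('top','13'); a=load('top','12')
P=pts(g,np.c_[np.tile(np.arange(200,360),120),np.repeat(np.arange(180,300),160)])
m=(np.hypot(P[:,0]-.508,P[:,1]-.0293)<.02)&(P[:,2]>.112)&(P[:,2]<.16);Q=P[m]
print(m.sum(),Q.mean(0),cv2.minAreaRect((Q[Q[:,2]>.12][:,:2]*1000).astype(np.float32)))
z=load('top','0'); d=np.abs(g['pixels'].astype(int)-z['pixels'].astype(int)).sum(2)
for n,b in dict(jig=(225,195,248,218),key=(322,165,340,236),car=(315,108,365,165)).items(): print(n,d[b[1]:b[3],b[0]:b[2]].mean())
s=arm.get_state(); print(s['t'],np.abs(s['qd']).max(),s['force'])
arm.job_done()
E
```

```text
117 [0.50978838 0.03365024 0.12616652] ((509.38299560546875, 34.00442123413086), (24.513885498046875, 10.091242790222168), 81.33597564697266)
jig 5.4517958412098295
key 9.167449139280125
car 11.363157894736842
14.75 0.05342177251779 [ 1.48038942 -0.15991052  0.29983937]
the job is handed in; nothing more can be done
```

I shut the bin, fitted the clip on the stud, let go, and handed the job in at about 14.8 s; no verdict is reported.

- **Bin:** I pushed it to its stop, reaching about 19 N at the wrist, and backed off. Later pictures show its edge at the shut position, with the stud out through the window.
- **Clip:** I drew it from the cork and lowered it into the hole, found by sight after a correction of about 2 mm. The bow clicked past at under 4 N, and the loop met the stud at a reading of about 11 N.

**Last checks**
- The loop's top is about 39 mm above the stud's axis, which puts its centre close to the intended 24 mm.
- The leg shows below the stud, and the clip was in the same place in two pictures taken one after the other.
- The spots where the carafe, jigger and wine key stand look unchanged between the first and last top pictures.
- The arm stood clear, about 0.1 m above the stud and 0.14 m to the side.

**What was not clean**
- After release the clip leans a little to the left. I measured about 4 mm sideways at the loop's top, which I reckon is about 0.1 rad and 2.5 to 3 mm at its centre. That is inside the limits of 0.15 rad and 4 mm, but with little margin.
- The side camera suggested less lean at the leg's tip, so the two views do not fully agree.
- I never saw the bow itself. That it sprung back is judged from the force dropping away and the loop seating.

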